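# Tip the spacers out of the scoop tray into the parts bin

## Task

Lift the scoop tray with its three brass spacers out of the grey rack by its upright tab, set it down level on the work mat and let go. Then take it by its two long sides, not by the tab, tip it nose down to about 45 degrees over the open grey bin and keep it there until all three spacers have slid into the bin. Finally stand the tray level on the mat again and let go; do not drop or upend it, and leave everything else where it is.

Things in the scene. Friction and masses are not known exactly. Their poses are not given: they have to be found in the camera images.
- tray: Loose aluminium scoop tray, 130 (x) x 60 (y), floor 3 thick, 0.2 kg. Origin: centre of underside, z up. Nose end (-x) open, no lip; end wall at +x 40 high, with the tab. Long sides 3 thick, outer faces at y = +-30, 40 high from x = -30 to +65, 20 high from -65 to -30. Starts in one of the rack's slots, underside 6 above the table, nose roughly to the robot, sides hidden by the slot walls
- tray_tab: The tray's upright tab, fixed to it: aluminium block 10 thick (tray x from 55 to 65), 36 wide (tray y), from 36 to 74 above the tray's underside. This body's frame is the same as the tray's (origin at the centre of the tray's underside)
- tray_tab_grip (a point): Point in the middle of the tab, 60 above the tray's underside and at x = +60 in the tray's frame: good to pinch from above, closing along the tray's length (its x)
- tray_lip (a point): Middle of the open nose edge, on the tray's floor: x = -65, 3 above the underside
- mat: Flat blue work mat fixed on the table, 240 (its x) x 200 (its y), 3 thick. Origin: centre of its underside, on the table; its top is 3 above
- rack: Grey sheet-metal rack fixed on the table, 140 (its x) x 149 (its y), base 6 thick, with three upright walls 5 thick and 50 high in all that form two slots, each 67 wide, centred at y = +36 and -36. One holds the tray, the other the lidded tin. Origin: centre of its underside, on the table
- bin: Open grey plastic bin fixed on the table, 130 (its x) x 120 (its y) x 60 high, walls 4 thick, no dividers. Origin: centre of its underside, on the table. It stands on the other side of the mat from the rack
- spacer0: One of the three alike brass hexagonal spacers, 10 across flats, 22 long (its x), about 15 g, lying loose along the tray's floor at the start. Origin: middle of its lowest flat as built, so 5 from its centre line
- spacer1: One of the three alike brass hexagonal spacers, 10 across flats, 22 long (its x), about 15 g, lying loose along the tray's floor at the start. Origin: middle of its lowest flat as built, so 5 from its centre line
- spacer2: One of the three alike brass hexagonal spacers, 10 across flats, 22 long (its x), about 15 g, lying loose along the tray's floor at the start. Origin: middle of its lowest flat as built, so 5 from its centre line
- tin: Closed aluminium tin, 127 x 62 x 38 high, no handle, in the rack's other slot; leave it. Origin: centre of its underside
- mug: White mug, 80 diameter, 90 high, loose, beyond the mat; leave it. Origin: centre of its underside
- screwdriver: Screwdriver lying on the robot's side of the mat, about 200 long; leave it. Origin: under its middle
- tape: Roll of clear tape lying flat, 90 diameter, 24 high, on the robot's side of the mat; leave it. Origin: centre of its underside
- can: Plain aluminium spray can, 52 diameter, 140 high, beyond the mat; leave it. Origin: centre of its underside
Mind the look-alikes: they are no part of the job. Leave any pink look-alike of the tray alone.

How it is judged:
By the outcome, as a careful person would: the job done as asked, in the order asked, and still so for the second after the job is handed in, with the robot touching nothing.
It also fails if it takes over 69 s, if anything falls off the work surface, if the arm or the gripper's body presses on something with over 40 N, if the wrist force passes 120 N, or if a joint passes its speed limit or range.

## Robot

A 6-joint arm with a two-finger parallel gripper is mounted at the origin on the work surface. World frame = base frame: x ahead of the robot, y to its left, z up, the work surface at z = 0. Lengths are in m, angles in rad, forces in N, time in s.
With the tool pointing down it reaches from about 0.225 to 0.875 m from the base axis. Payload 3.4 kg.
Tool frame: the origin (TCP) lies where the fingers leave the gripper's body, on its centre line; the fingertips stand 73 mm ahead of it and the grasp point (between the pads) lies 54 mm ahead of it (manip.pinch_z is the distance from the TCP to the grasp point, in m); z points along the fingers, y is the line along which they close (so a half turn about z gives the same grasp; the last joint's range is limited). The gripper opens to 85 mm and grips with 20 to 120 N. Pads are 22 mm wide; open, the fingers measure 114 mm over their backs; the gripper's body (76 mm by 85 mm) begins 54 mm behind the grasp point. The pads swing forward as they close: fully open they stand 13 mm farther back than shut.
Start: joints at [-1.441, 0.276, 1.505, -0, 1.361, -0.121], TCP at [0.143, -0.557, 0.304] pointing down, gripper open.
Joint ranges: [-2.89, 2.89], [-0.75, 2.08], [0.22, 2.7], [-1.18, 4.32], [0.11, 2.71], [-2.7, 2.7]. Speed limits (rad/s): [2.57, 2.57, 3.14, 3.14, 3.14, 3.14].

## Interface

Orientations are given as a unit quaternion [w, x, y, z].
In Python, from rig import readout, imaging, manip gives the robot as it stands. The module is installed in compiled form; this text tells all that it offers.
- The arm moves only by the tool servo_tool, never from a script. Its argument "moves" is a list of rows, each an object with "dp": the shift along the tool's x, y, z in units of 0.2 m (1.0 is 0.2 m), a list of three; "delta_rot": the turn, a rotation vector about the tool's x, y, z in units of 0.1 rad (1.0 is 0.1 rad), a list of three; "fingers": the opening, from 0 (shut) to 1 (fully open). In form: [{"dp": [dx, dy, dz], "delta_rot": [wx, wy, wz], "fingers": fingers}, ...]. A call has 1 to 5 rows; each row shifts and turns the commanded pose from where the row before left it, along the tool's axes as they then stand; what a row does not reach is not made up. A row lasts 1/10 s, in which the tool goes at most 50 mm and 8.59 degrees, less where a joint would pass 70% of its speed; a pose out of reach is approached as far as the arm can. A call with a number of a shift or a turn outside -1 to 1 is refused whole. A call with a gripper value outside its range is refused whole. The fingers move at their own pace and stop on an object; "force" is the grip in N (left out, the last holds). Time passes only in rows, so rows that do not move let the fingers close. It gives the time, the measured TCP pose, the force, the opening and the grip force at its end, in the units of the state.
- readout.get_state(): the state, without advancing time (a new reading comes with each control period).
- imaging.get_image(name): name is "scene" or "top" or "wrist"; returns (picture, depth): 400x640x3 uint8, red, green, blue; 400x640 float32, m along the optical axis (not along the pixel's ray), 0 where there is no reading.
- imaging.calibration(name): a dict with "intrinsics" (3x3 intrinsics, pixels), "R" (3x3) and "t" (3): a world point X has camera coordinates R X + t; the wrist camera has in their place "hand_eye" (4x4, takes a point from camera to tool coordinates, whose origin is the TCP and whose axes are the flange's). Camera axes: x right, y down, z forward; pixel columns grow to the right and rows downward; lengths in m; the calibration is good to about 2 mm. A picture is of the moment at which its call begins: read the wrist's pose just before it. calibration takes no time and is no camera call.
- manip.sign_off(): hands the job in; it is judged then, once.
The state is a dict: "clock": time; "qpos": joint angles; "qd": joint speeds; "effort": joint torques, N m; "position": TCP position; "ee_rot": TCP orientation; "contact_force": force on the tool from outside, world axes, zero at the start; "moment": the same for the moment, N m; "width": finger opening in m; "gripper_force": force on a finger pad.
Only numpy, scipy, OpenCV 4.12 (cv2) and the standard library are available. Lean on these libraries where they do the work, as an engineer would, in place of code of your own. Each camera call takes 0.05 s, during which the arm holds its last target. There are 200 camera calls.

## Working session

There is one attempt and no reset: what is moved stays moved. The work goes in short steps, Python scripts to look and compute and a tool call to move; the robot and the scene stay as the last step left them, time stands still between calls to the robot, and variables do not carry over. Pictures are saved under pics/ and viewed, at most 10 in all, crops included, and the job is handed in when it is done.

Besides the shell and the picture viewer there is one more tool, called after ">>>" by a JSON object that holds its "fn" and its "kwargs". servo_tool: Moves the arm, as the interface text tells. Its arguments: {"type":"object","properties":{"moves":{"type":"array"},"force":{"type":"number"}},"required":["moves"]}

```bash
mkdir -p pics; cat > h.py <<'E'
import numpy as np, cv2
from rig import readout, imaging, manip
def grab(n):
    st=readout.get_state(); im,d=imaging.get_image(n); c=imaging.calibration(n)
    K=np.array(c["intrinsics"])
    if n=="wrist":
        from scipy.spatial.transform import Rotation as Ro
        w,x,y,z=st["ee_rot"]; T=np.eye(4); T[:3,:3]=Ro.from_quat([x,y,z,w]).as_matrix(); T[:3,3]=st["position"]
        M=T@np.array(c["hand_eye"])
    else:
        M=np.eye(4); R=np.array(c["R"]); M[:3,:3]=R.T; M[:3,3]=-R.T@np.array(c["t"])
    return im,d,K,M
def cloud(d,K,M):
    v,u=np.mgrid[:d.shape[0],:d.shape[1]]
    P=np.stack([(u-K[0,2])/K[0,0]*d,(v-K[1,2])/K[1,1]*d,d],-1)@M[:3,:3].T+M[:3,3]
    P[d==0]=np.nan; return P
def ray(u,v,z,K,M):
    r=M[:3,:3]@np.array([(u-K[0,2])/K[0,0],(v-K[1,2])/K[1,1],1]); o=M[:3,3]
    return o+r*(z-o[2])/r[2]
def save(n,im): cv2.imwrite("pics/"+n,cv2.cvtColor(im,cv2.COLOR_RGB2BGR))
E
python3 - <<'E'
from h import *
for n in ("top","scene"):
    im,d,K,M=grab(n); save(n+"0.png",im); np.savez(n+"0.npz",im=im,d=d,K=K,M=M); print(n,K[0,0],M.round(3).tolist())
print(readout.get_state())
E
```

```text
top 443.529688618314 [[-0.028, -0.981, 0.192, 0.29], [-1.0, 0.026, -0.013, -0.09], [0.008, -0.192, -0.981, 1.255], [0.0, 0.0, 0.0, 1.0]]
scene 434.5705324880294 [[0.846, 0.414, -0.336, 1.042], [0.533, -0.664, 0.524, -0.85], [-0.007, -0.622, -0.783, 1.232], [0.0, 0.0, 0.0, 1.0]]
{'clock': 0.1, 'qpos': array([-1.44100913e+00,  2.76566105e-01,  1.50600200e+00,  4.33282079e-06,
        1.36068831e+00, -1.20983614e-01]), 'qd': array([ 0.00259296,  0.00136254, -0.00141345,  0.0006412 , -0.00060573,
       -0.00022813]), 'effort': array([ 1.26112041e-03, -4.17700303e+01, -2.46406031e+01, -1.68323336e-04,
        5.81171174e-03, -1.29277828e-05]), 'position': array([ 0.1426474 , -0.55667343,  0.30310832]), 'ee_rot': array([-8.31884351e-04,  9.92149257e-01,  1.25056627e-01, -1.54339189e-06]), 'contact_force': array([-0.1560685 , -0.81301911, -0.29050179]), 'moment': array([ 0.02413515, -0.0342032 , -0.00491507]), 'gripper_force': 0.0, 'width': 0.08528254913045352}
```

View pics/top0.png

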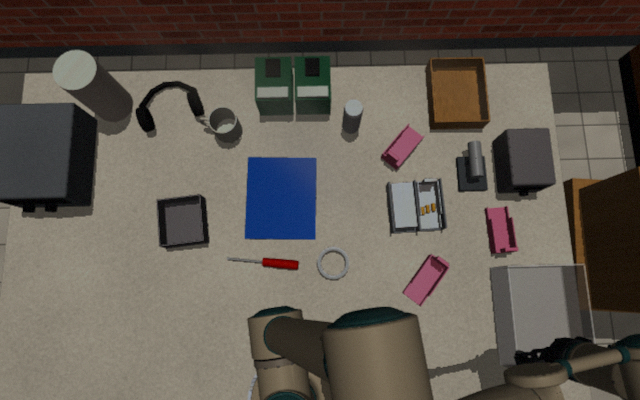

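View pics/scene0.png

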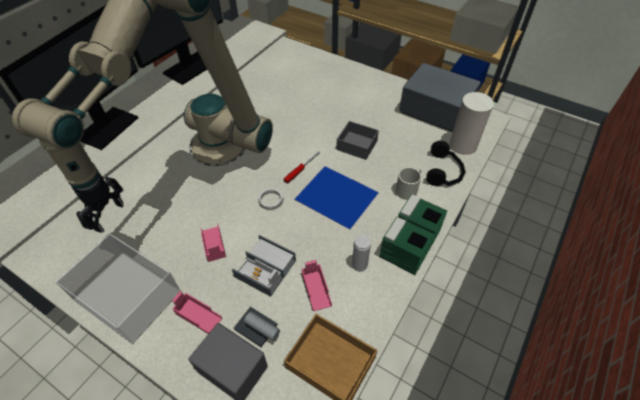

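The top view shows the rack at about (417,206). The tray with its brass spacers is in the right slot at (430,208), with the tin in the left slot. The mat is at (281,198), the bin at (183,221), the screwdriver at (265,263), the tape at (332,263), and there are three pink look-alikes. The scene view agrees.

```bash
python3 - <<'E'
from h import *
z=np.load("top0.npz"); im,d,K,M=[z[k] for k in("im","d","K","M")]
P=cloud(d,K,M)
hsv=cv2.cvtColor(im,cv2.COLOR_RGB2HSV)
m=((hsv[...,0]>105)&(hsv[...,0]<130)&(hsv[...,1]>150)&(hsv[...,2]>60)).astype(np.uint8)
m[:150]=0;m[245:]=0;m[:,:240]=0;m[:,325:]=0
c=max(cv2.findContours(m,0,2)[0],key=cv2.contourArea); r=cv2.minAreaRect(c)
print("mat",[ray(u,v,.003,K,M).round(4).tolist() for u,v in cv2.boxPoints(r)], np.nanmedian(P[m>0][:,2]))
def blob(u0,u1,v0,v1,zlo,zhi,n):
    Q=P[v0:v1,u0:u1].reshape(-1,3); Q=Q[(Q[:,2]>zlo)&(Q[:,2]<zhi)]
    r=cv2.minAreaRect(Q[:,:2].astype(np.float32)); print(n,len(Q),np.round(r[0],4),np.round(r[1],4),round(r[2],2),Q[:,2].max().round(4),np.median(Q[:,2]).round(4))
blob(145,215,185,255,.045,.09,"bin")
blob(380,452,172,240,.035,.06,"rack")
blob(412,450,170,240,.06,.1,"tab")
blob(410,450,170,240,.06,.1,"tab")
# brass
b=((hsv[...,0]>8)&(hsv[...,0]<30)&(hsv[...,1]>120)&(hsv[...,2]>80)).astype(np.uint8); b[:170]=0;b[240:]=0;b[:,:385]=0;b[:,450:]=0
print("brass",np.nanmedian(P[b>0],0),b.sum())
x=cv2.resize(im[160:250,370:460],None,fx=6,fy=6,interpolation=cv2.INTER_CUBIC); save("rack_top.png",x)
for n,(u0,u1,v0,v1) in dict(tape=(312,352,243,283),can=(340,365,95,135),mug=(195,240,100,145)).items(): blob(u0,u1,v0,v1,.01,.2,n)
E
```

```text
mat [[0.6645, 0.13, 0.003], [0.6593, -0.0747, 0.003], [0.4246, -0.0694, 0.003], [0.4299, 0.1282, 0.003]] 0.003182109516122189
bin 480 [0.4774 0.295 ] [0.1308 0.1218] 5.45 0.0678 0.0582
rack 1599 [ 0.5054 -0.3554] [0.1406 0.1508] 2.52 0.0596 0.0441
tab 69 [ 0.5665 -0.3891] [0.0114 0.0366] 5.51 0.0835 0.0778
tab 69 [ 0.5665 -0.3891] [0.0114 0.0366] 5.51 0.0835 0.0778
brass [ 0.49919346 -0.38999253  0.0174801 ] 68
tape 370 [ 0.3525 -0.1192] [0.0857 0.0875] 88.61 0.0322 0.0234
can 549 [ 0.7542 -0.1827] [0.0499 0.0502] 56.1 0.1465 0.1275
mug 904 [0.7682 0.2117] [0.1578 0.0781] 60.04 0.0957 0.0588
```

View pics/rack_top.png

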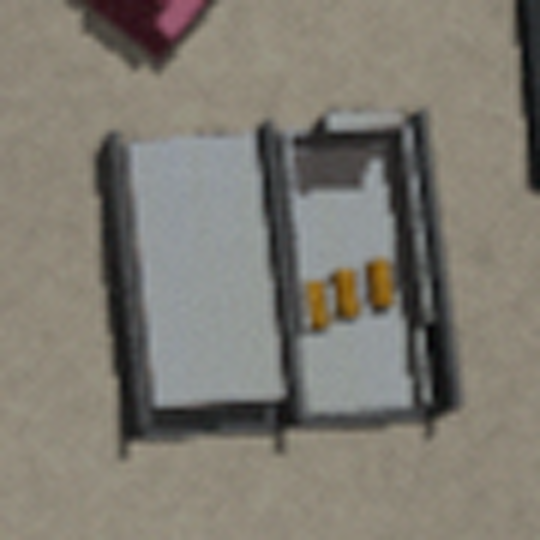

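The enlarged rack view shows the tray in the right slot. Its tab is at the far end (crop (365,122), world about (0.567, -0.389, 0.08)) and the spacers lie mid-floor at (350,290). Next I'll hover and measure with the wrist camera.

```bash
cat >> h.py <<'E'
from scipy.spatial.transform import Rotation as Ro
def down(yawx,tilt=0):  # tool pointing down, tool x at world yaw yawx (deg); tilt about tool y (deg)
    return Ro.from_euler('z',yawx,degrees=True)*Ro.from_euler('x',180,degrees=True)*Ro.from_euler('y',tilt,degrees=True)
def cur():
    s=readout.get_state(); w,x,y,z=s["ee_rot"]; return np.array(s["position"]),Ro.from_quat([x,y,z,w]),s
def plan(p1,R1,n):
    p,R,s=cur(); p0=p.copy(); R0=R; rv=(R0.inv()*R1).as_rotvec()
    for i in range(1,n+1):
        pt=p0+(np.array(p1)-p0)*i/n; Rt=R0*Ro.from_rotvec(rv*i/n)
        dp=np.round(R.inv().apply(pt-p)/.2,2 if n>4 else 3); dr=np.round((R.inv()*Rt).as_rotvec()/.1,2)
        p=p+R.apply(dp*.2); R=R*Ro.from_rotvec(dr*.1)
        print((dp+0.).tolist(),(dr+0.).tolist())
    print("end",p.round(4),"err mm",((p-p1)*1e3).round(1),"rot err deg",np.degrees((R.inv()*R1).as_rotvec()).round(2))
E
python3 - <<'E'
from h import *
print(np.array(imaging.calibration("wrist")["hand_eye"]).round(3).tolist(), manip.pinch_z, imaging.calibration("wrist")["intrinsics"])
plan([.54,-.385,.30],down(94),15)
E
```

```text
[[0.0, -0.959, -0.284, 0.073], [1.0, -0.0, 0.001, -0.0], [-0.001, -0.284, 0.959, -0.071], [0.0, 0.0, 0.0, 1.0]] 0.0539 [[312.40926666   0.         314.13656479]
 [  0.         312.40926666 200.17977207]
 [  0.           0.           1.        ]]
[0.14, -0.02, 0.0] [0.0, 0.0, -0.93]
[0.15, -0.01, 0.0] [0.0, 0.0, -0.92]
[0.14, 0.0, 0.0] [0.0, 0.0, -0.93]
[0.14, 0.02, 0.0] [0.0, 0.0, -0.93]
[0.15, 0.03, 0.01] [0.0, -0.01, -0.92]
[0.13, 0.04, 0.0] [0.0, 0.0, -0.93]
[0.14, 0.06, 0.0] [-0.01, 0.0, -0.93]
[0.12, 0.07, 0.0] [0.0, 0.0, -0.92]
[0.12, 0.08, 0.0] [0.0, 0.0, -0.93]
[0.12, 0.09, 0.0] [0.0, 0.0, -0.93]
[0.1, 0.1, 0.0] [0.0, 0.0, -0.92]
[0.09, 0.11, 0.0] [0.0, 0.0, -0.93]
[0.09, 0.12, 0.0] [0.0, 0.0, -0.93]
[0.07, 0.12, 0.0] [0.0, 0.0, -0.92]
[0.06, 0.13, 0.01] [0.0, 0.0, -0.93]
end [ 0.5397 -0.3849  0.2991] err mm [-0.3  0.1 -0.9] rot err deg [-0.01 -0.02  0.01]
```

>>> {"fn": "servo_tool", "kwargs": {"moves": [{"dp": [0.14,-0.02,0],"delta_rot": [0,0,-0.93],"fingers": 1},{"dp": [0.15,-0.01,0],"delta_rot": [0,0,-0.93],"fingers": 1},{"dp": [0.14,0,0],"delta_rot": [0,0,-0.93],"fingers": 1},{"dp": [0.14,0.02,0],"delta_rot": [0,0,-0.93],"fingers": 1},{"dp": [0.15,0.03,0],"delta_rot": [0,0,-0.92],"fingers": 1}]}}

```text
clock: 0.6
position: [0.2766, -0.4985, 0.3034]
ee_rot: [-0.0, 0.936, 0.351, -0.0]
contact_force: [-0.5, -0.5, -0.7]
width: 0.0854
gripper_force: 0.0
```

>>> {"fn": "servo_tool", "kwargs": {"moves": [{"dp": [0.13,0.04,0],"delta_rot": [0,0,-0.93],"fingers": 1},{"dp": [0.14,0.06,0],"delta_rot": [0,0,-0.93],"fingers": 1},{"dp": [0.12,0.07,0],"delta_rot": [0,0,-0.92],"fingers": 1},{"dp": [0.12,0.08,0],"delta_rot": [0,0,-0.93],"fingers": 1},{"dp": [0.12,0.09,0],"delta_rot": [0,0,-0.93],"fingers": 1}]}}

```text
clock: 1.1
position: [0.4091, -0.4412, 0.3034]
ee_rot: [-0.0, 0.83, 0.557, -0.0]
contact_force: [0.0, 0.2, -0.3]
width: 0.0854
gripper_force: 0.0
```

>>> {"fn": "servo_tool", "kwargs": {"moves": [{"dp": [0.1,0.1,0],"delta_rot": [0,0,-0.92],"fingers": 1},{"dp": [0.09,0.11,0],"delta_rot": [0,0,-0.93],"fingers": 1},{"dp": [0.09,0.12,0],"delta_rot": [0,0,-0.93],"fingers": 1},{"dp": [0.07,0.12,0],"delta_rot": [0,0,-0.92],"fingers": 1},{"dp": [0.06,0.13,0],"delta_rot": [0,0,-0.93],"fingers": 1}]}}

```text
clock: 1.6
position: [0.5404, -0.3842, 0.3033]
ee_rot: [-0.001, 0.68, 0.733, -0.0]
contact_force: [1.0, -0.7, 0.1]
width: 0.0857
gripper_force: 0.0
```

>>> {"fn": "servo_tool", "kwargs": {"moves": [{"dp": [0,0,0],"delta_rot": [0,0,0],"fingers": 1},{"dp": [0,0,0],"delta_rot": [0,0,0],"fingers": 1}]}}

```text
clock: 1.8
position: [0.5396, -0.3846, 0.3031]
ee_rot: [-0.001, 0.681, 0.732, -0.0]
contact_force: [-0.3, 0.1, 0.6]
width: 0.0852
gripper_force: 0.0
```

```bash
python3 - <<'E'
from h import *
p,R,s=cur(); print(p,s["qpos"].round(3),s["contact_force"])
im,d,K,M=grab("wrist"); save("w1.png",im); np.savez("w1.npz",im=im,d=d,K=K,M=M)
Q=cloud(d,K,M).reshape(-1,3); Q=Q[np.isfinite(Q[:,0])]
near=(abs(Q[:,0]-.51)<.1)&(abs(Q[:,1]+.36)<.1)
T=Q[near&(Q[:,2]>.062)&(Q[:,2]<.1)]
print("tab",len(T),[np.round(a,4) for a in cv2.minAreaRect(T[:,:2].astype(np.float32))],np.percentile(T[:,2],[5,50,95]).round(4))
W=Q[near&(Q[:,2]>.047)&(Q[:,2]<.056)]
print("walls",len(W),[np.round(a,4) for a in cv2.minAreaRect(W[:,:2].astype(np.float32))])
hs=np.histogram(Q[near&(Q[:,1]<-.33)][:,2],bins=np.arange(0,.09,.003)); print(list(zip(hs[1].round(3),hs[0])))
E
```

```text
[ 0.53961861 -0.38457001  0.30309786] [-7.240e-01  4.100e-01  1.302e+00 -1.000e-03  1.431e+00 -7.950e-01] [-0.32436984  0.05797549  0.56312609]
tab 435 [array([ 0.5684, -0.3907]), array([0.0102, 0.0355]), np.float64(2.1437)] [0.0677 0.0805 0.0819]
walls 2548 [array([ 0.506 , -0.3574]), array([0.1403, 0.1497]), np.float64(2.5289)]
[(np.float64(0.0), np.int64(4824)), (np.float64(0.003), np.int64(35)), (np.float64(0.006), np.int64(488)), (np.float64(0.009), np.int64(3309)), (np.float64(0.012), np.int64(109)), (np.float64(0.015), np.int64(238)), (np.float64(0.018), np.int64(472)), (np.float64(0.021), np.int64(147)), (np.float64(0.024), np.int64(223)), (np.float64(0.027), np.int64(255)), (np.float64(0.03), np.int64(167)), (np.float64(0.033), np.int64(168)), (np.float64(0.036), np.int64(195)), (np.float64(0.039), np.int64(257)), (np.float64(0.042), np.int64(1709)), (np.float64(0.045), np.int64(1903)), (np.float64(0.048), np.int64(803)), (np.float64(0.051), np.int64(613)), (np.float64(0.054), np.int64(15)), (np.float64(0.057), np.int64(14)), (np.float64(0.06), np.int64(15)), (np.float64(0.063), np.int64(11)), (np.float64(0.066), np.int64(14)), (np.float64(0.069), np.int64(11)), (np.float64(0.072), np.int64(17)), (np.float64(0.075), np.int64(15)), (np.float64(0.078), np.int64(238)), (np.float64(0.081), np.int64(123)), (np.float64(0.084), np.int64(0))]
```

View pics/w1.png

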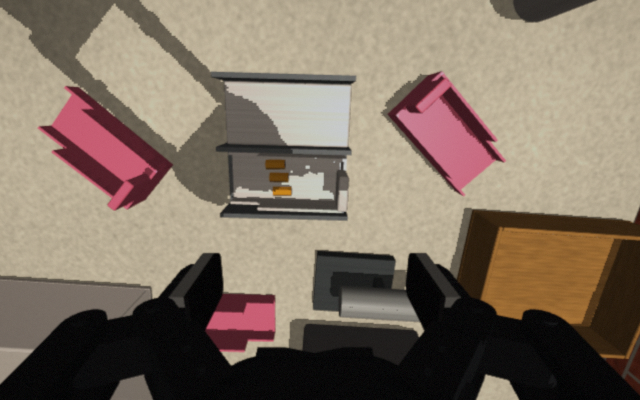

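The wrist view confirms this: tab at about (342,190), top at z 0.0805, rack yaw about 2.4°, spacers at (278,177). Going in on the tab.

```bash
python3 - <<'E'
from h import *
plan([.5684,-.3907,.2],down(92.3),3)
E
```

```text
[-0.013, 0.048, 0.172] [-0.01, 0.0, 0.1]
[-0.013, 0.049, 0.172] [0.0, 0.0, 0.1]
[-0.012, 0.048, 0.172] [-0.01, 0.0, 0.1]
end [ 0.5683 -0.3908  0.2001] err mm [-0.1 -0.1  0.1] rot err deg [ 0.02 -0.02  0.02]
```

>>> {"fn": "servo_tool", "kwargs": {"moves": [{"dp": [-0.013,0.048,0.172],"delta_rot": [0,0,0.1],"fingers": 0.6},{"dp": [-0.013,0.049,0.172],"delta_rot": [0,0,0.1],"fingers": 0.6},{"dp": [-0.012,0.048,0.172],"delta_rot": [0,0,0.1],"fingers": 0.6},{"dp": [0,0,0],"delta_rot": [0,0,0],"fingers": 0.6},{"dp": [0,0,0],"delta_rot": [0,0,0],"fingers": 0.6}]}}

```text
clock: 2.35
position: [0.5679, -0.3913, 0.2007]
ee_rot: [-0.001, 0.693, 0.721, -0.0]
contact_force: [0.5, -0.6, 0.9]
width: 0.0513
gripper_force: 0.0
```

>>> {"fn": "servo_tool", "kwargs": {"moves": [{"dp": [0,0,0.13],"delta_rot": [0,0,0],"fingers": 0.6},{"dp": [0,0,0.13],"delta_rot": [0,0,0],"fingers": 0.6},{"dp": [0,0,0.13],"delta_rot": [0,0,0],"fingers": 0.6},{"dp": [0,0,0],"delta_rot": [0,0,0],"fingers": 0.6},{"dp": [0,0,0],"delta_rot": [0,0,0],"fingers": 0.6}]}}

```text
clock: 2.85
position: [0.5693, -0.3917, 0.125]
ee_rot: [0.001, 0.693, 0.721, -0.0]
contact_force: [0.7, -0.1, 0.3]
width: 0.0511
gripper_force: 0.0
```

```bash
python3 - <<'E'
from h import *
p,R,s=cur(); print(p,R.as_euler('xyz',degrees=True),s["contact_force"],s["width"])
im,d,K,M=grab("wrist"); np.savez("w2.npz",im=im,d=d,K=K,M=M)
Q=cloud(d,K,M).reshape(-1,3); Q=Q[np.isfinite(Q[:,0])]
T=Q[(abs(Q[:,0]-.568)<.012)&(abs(Q[:,1]+.39)<.03)&(Q[:,2]>.074)&(Q[:,2]<.09)]
print("tab",len(T),[np.round(a,4) for a in cv2.minAreaRect(T[:,:2].astype(np.float32))],np.percentile(T[:,2],[5,50,95]).round(4))
save("w2.png",im)
E
```

```text
[ 0.56926879 -0.39173499  0.12504767] [1.79887239e+02 1.22396719e-01 9.23212912e+01] [ 0.74976737 -0.12873656  0.29552672] 0.051100030068575844
tab 1888 [array([ 0.5682, -0.3905]), array([0.01  , 0.0365]), np.float64(2.5468)] [0.0781 0.0807 0.0817]
```

View pics/w2.png

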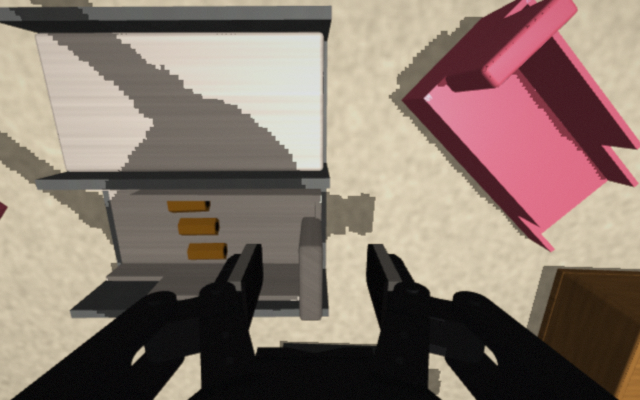

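The fingers (255,280)/(385,280) straddle the tab (311,270). Now lower slightly and grip.

>>> {"fn": "servo_tool", "kwargs": {"moves": [{"dp": [0.006,-0.005,0.022],"delta_rot": [0,0,0],"fingers": 0.6},{"dp": [0,0,0],"delta_rot": [0,0,0],"fingers": 0.05},{"dp": [0,0,0],"delta_rot": [0,0,0],"fingers": 0},{"dp": [0,0,0],"delta_rot": [0,0,0],"fingers": 0},{"dp": [0,0,0],"delta_rot": [0,0,0],"fingers": 0}], "force": 80}}

```text
clock: 3.4
position: [0.568, -0.3898, 0.119]
ee_rot: [0.0, 0.692, 0.722, -0.0]
contact_force: [-0.8, -0.7, 2.8]
width: 0.009
gripper_force: 78.8
```

>>> {"fn": "servo_tool", "kwargs": {"moves": [{"dp": [0,0,0],"delta_rot": [0,0,0],"fingers": 0},{"dp": [0,0,0],"delta_rot": [0,0,0],"fingers": 0},{"dp": [0,0,0],"delta_rot": [0,0,0],"fingers": 0}]}}

```text
clock: 3.7
position: [0.568, -0.3898, 0.119]
ee_rot: [0.0, 0.692, 0.721, -0.0]
contact_force: [-1.9, 0.7, 4.9]
width: 0.009
gripper_force: 79.1
```

>>> {"fn": "servo_tool", "kwargs": {"moves": [{"dp": [0,0,-0.02],"delta_rot": [0,0,0],"fingers": 0},{"dp": [0,0,-0.04],"delta_rot": [0,0,0],"fingers": 0},{"dp": [0,0,-0.06],"delta_rot": [0,0,0],"fingers": 0},{"dp": [0,0,-0.08],"delta_rot": [0,0,0],"fingers": 0},{"dp": [0,0,-0.1],"delta_rot": [0,0,0],"fingers": 0}]}}

```text
clock: 4.2
position: [0.5678, -0.3894, 0.1786]
ee_rot: [-0.001, 0.692, 0.721, 0.0]
contact_force: [0.2, -0.7, -2.4]
width: 0.0087
gripper_force: 77.9
```

>>> {"fn": "servo_tool", "kwargs": {"moves": [{"dp": [0,0,-0.1],"delta_rot": [0,0,0],"fingers": 0},{"dp": [0,0,-0.1],"delta_rot": [0,0,0],"fingers": 0},{"dp": [0,0,-0.06],"delta_rot": [0,0,0],"fingers": 0},{"dp": [0,0,-0.03],"delta_rot": [0,0,0],"fingers": 0},{"dp": [0,0,0],"delta_rot": [0,0,0],"fingers": 0}]}}

```text
clock: 4.7
position: [0.5681, -0.3898, 0.2372]
ee_rot: [0.001, 0.692, 0.721, 0.0]
contact_force: [0.2, -0.8, -2.9]
width: 0.009
gripper_force: 77.9
```

```bash
python3 - <<'E'
from h import *
p,R,s=cur(); print(p,R.as_euler('xyz',degrees=True),s["contact_force"],s["moment"],s["width"],s["gripper_force"])
im,d,K,M=grab("wrist"); save("w3.png",im)
P=cloud(d,K,M); Q=P.reshape(-1,3); Q=Q[np.isfinite(Q[:,0])]
F=Q[(Q[:,0]>.45)&(Q[:,0]<.53)&(abs(Q[:,1]+.39)<.04)&(Q[:,2]>.09)&(Q[:,2]<.135)]
h=np.histogram(F[:,2],bins=np.arange(.09,.136,.003));print(list(zip(h[1].round(3),h[0])))
c=np.linalg.lstsq(np.c_[F[:,:2],np.ones(len(F))],F[:,2],rcond=None)[0]
for _ in range(5):
    r=F[:,2]-np.c_[F[:,:2],np.ones(len(F))]@c; F=F[abs(r)<.004]; c=np.linalg.lstsq(np.c_[F[:,:2],np.ones(len(F))],F[:,2],rcond=None)[0]
print("floor slope deg",np.degrees(c[:2]),len(F),F.mean(0))
hsv=cv2.cvtColor(im,cv2.COLOR_RGB2HSV)
b=((hsv[...,0]>8)&(hsv[...,0]<30)&(hsv[...,1]>140)&(hsv[...,2]>60))
G=P[b];G=G[(abs(G[:,1]+.39)<.05)&(G[:,0]<.56)]; print("brass",len(G),G.min(0),G.max(0))
p1=[.5446+.06,.029,.24]
plan(p1,down(90),20)
E
```

```text
[ 0.5681336  -0.38978183  0.23717081] [1.79935348e+02 6.04989167e-02 9.23483081e+01] [ 0.24974657 -0.80310292 -2.85317469] [-0.00992701 -0.10483132  0.02867709] 0.009004746893528542 77.91412353515625
[(np.float64(0.09), np.int64(0)), (np.float64(0.093), np.int64(0)), (np.float64(0.096), np.int64(0)), (np.float64(0.099), np.int64(0)), (np.float64(0.102), np.int64(0)), (np.float64(0.105), np.int64(0)), (np.float64(0.108), np.int64(0)), (np.float64(0.111), np.int64(0)), (np.float64(0.114), np.int64(0)), (np.float64(0.117), np.int64(0)), (np.float64(0.12), np.int64(0)), (np.float64(0.123), np.int64(30)), (np.float64(0.126), np.int64(6128)), (np.float64(0.129), np.int64(876)), (np.float64(0.132), np.int64(820))]
floor slope deg [ 0.1245505  -0.32207919] 7073 [ 0.48750254 -0.39893187  0.12823939]
brass 1609 [ 0.48344949 -0.41267978  0.12994006] [ 0.51547491 -0.37550212  0.14013325]
[0.1, 0.01, 0.0] [0.0, 0.0, 0.02]
[0.11, 0.02, 0.0] [0.0, 0.0, 0.02]
[0.1, 0.01, 0.0] [0.0, 0.0, 0.02]
[0.11, 0.01, 0.0] [0.0, 0.0, 0.02]
[0.1, 0.02, 0.0] [0.0, 0.0, 0.02]
[0.11, 0.01, -0.01] [0.0, 0.0, 0.02]
[0.1, 0.01, 0.0] [0.0, 0.0, 0.02]
[0.1, 0.01, 0.0] [0.0, 0.0, 0.02]
[0.11, 0.01, 0.0] [0.0, 0.0, 0.02]
[0.1, 0.02, 0.0] [0.0, 0.0, 0.03]
[0.11, 0.01, 0.0] [0.0, 0.0, 0.02]
[0.1, 0.01, 0.0] [0.0, 0.0, 0.02]
[0.11, 0.01, 0.0] [0.0, 0.0, 0.02]
[0.1, 0.01, 0.0] [0.0, 0.0, 0.02]
[0.11, 0.01, 0.0] [0.0, 0.0, 0.02]
[0.1, 0.01, -0.01] [0.0, 0.0, 0.02]
[0.1, 0.01, 0.0] [0.0, 0.0, 0.02]
[0.11, 0.01, 0.0] [0.0, 0.0, 0.02]
[0.1, 0.01, 0.0] [0.0, 0.0, 0.02]
[0.11, 0.01, 0.0] [0.0, 0.0, 0.02]
end [0.6048 0.0294 0.2402] err mm [0.2 0.4 0.2] rot err deg [-0.01 -0.01  0.  ]
```

View pics/w3.png

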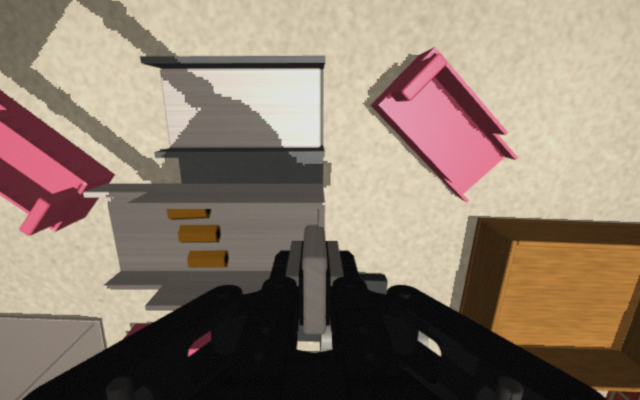

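The tray hangs level with its spacers in place at (200,235). Carrying it over the mat.

>>> {"fn": "servo_tool", "kwargs": {"moves": [{"dp": [0.03,0.013,0],"delta_rot": [0,0,0.02],"fingers": 0},{"dp": [0.07,0.013,0],"delta_rot": [0,0,0.02],"fingers": 0},{"dp": [0.11,0.013,0],"delta_rot": [0,0,0.02],"fingers": 0},{"dp": [0.14,0.013,0],"delta_rot": [0,0,0.02],"fingers": 0},{"dp": [0.14,0.013,0],"delta_rot": [0,0,0.02],"fingers": 0}]}}

```text
clock: 5.25
position: [0.5772, -0.2882, 0.2358]
ee_rot: [-0.001, 0.696, 0.718, 0.0]
contact_force: [-0.6, 0.1, -2.2]
width: 0.0091
gripper_force: 77.9
```

>>> {"fn": "servo_tool", "kwargs": {"moves": [{"dp": [0.14,0.013,0],"delta_rot": [0,0,0.02],"fingers": 0},{"dp": [0.14,0.013,0],"delta_rot": [0,0,0.02],"fingers": 0},{"dp": [0.14,0.013,0],"delta_rot": [0,0,0.02],"fingers": 0},{"dp": [0.14,0.013,0],"delta_rot": [0,0,0.03],"fingers": 0},{"dp": [0.14,0.013,0],"delta_rot": [0,0,0.03],"fingers": 0}]}}

```text
clock: 5.75
position: [0.5859, -0.1476, 0.2361]
ee_rot: [-0.001, 0.7, 0.714, 0.0]
contact_force: [0.6, -1.3, -2.6]
width: 0.0091
gripper_force: 77.9
```

>>> {"fn": "servo_tool", "kwargs": {"moves": [{"dp": [0.14,0.013,0],"delta_rot": [0,0,0.03],"fingers": 0},{"dp": [0.14,0.013,0],"delta_rot": [0,0,0.03],"fingers": 0},{"dp": [0.14,0.013,0],"delta_rot": [0,0,0.03],"fingers": 0},{"dp": [0.14,0.013,0],"delta_rot": [0,0,0.03],"fingers": 0},{"dp": [0.14,0.013,0],"delta_rot": [0,0,0.03],"fingers": 0}]}}

```text
clock: 6.25
position: [0.5966, -0.0076, 0.2362]
ee_rot: [-0.001, 0.705, 0.709, -0.0]
contact_force: [0.1, 0.1, -2.8]
width: 0.0089
gripper_force: 77.9
```

>>> {"fn": "servo_tool", "kwargs": {"moves": [{"dp": [0.1,0.013,0],"delta_rot": [0,0,0.03],"fingers": 0},{"dp": [0.07,0.013,0],"delta_rot": [0,0,0.02],"fingers": 0},{"dp": [0.03,0.013,0],"delta_rot": [0,0,0.02],"fingers": 0},{"dp": [0,0,0],"delta_rot": [0,0,0],"fingers": 0},{"dp": [0,0,0],"delta_rot": [0,0,0],"fingers": 0}]}}

```text
clock: 6.75
position: [0.6054, 0.0288, 0.2362]
ee_rot: [0.0, 0.708, 0.706, -0.0]
contact_force: [0.6, -0.8, -1.4]
width: 0.0088
gripper_force: 77.9
```

```bash
cat > meas.py <<'E'
from h import *
p,R,s=cur(); print(s["clock"],p,R.as_euler('xyz',degrees=True),s["contact_force"],s["moment"],s["width"],s["gripper_force"],s["qpos"].round(2))
im,d,K,M=grab("top")
P=cloud(d,K,M); hsv=cv2.cvtColor(im,cv2.COLOR_RGB2HSV)
b=((hsv[...,0]>8)&(hsv[...,0]<30)&(hsv[...,1]>120)&(hsv[...,2]>70)); b[:130]=0; b[300:]=0; b[:,:150]=0; b[:,460:]=0
n,l,st,c=cv2.connectedComponentsWithStats(b.astype(np.uint8))
for i in range(1,n):
    if st[i,4]>5: print("brass",st[i,4],c[i].round(1),np.nanmedian(P[l==i],0).round(3))
E
python3 meas.py
```

```text
6.75 [0.60544928 0.02878956 0.23619572] [-1.79983293e+02  4.74396032e-02  8.98264421e+01] [ 0.55339179 -0.80083752 -1.42250174] [ 0.02813078 -0.1096672  -0.03497608] 0.008776410632074525 77.92548179626465 [-0.07  0.37  1.54 -0.    1.23 -0.06]
brass 14 [280.4 188. ] [0.542 0.014 0.136]
```

>>> {"fn": "servo_tool", "kwargs": {"moves": [{"dp": [0,0,0.05],"delta_rot": [0,0,0],"fingers": 0},{"dp": [0,0,0.1],"delta_rot": [0,0,0],"fingers": 0},{"dp": [0,0,0.12],"delta_rot": [0,0,0],"fingers": 0},{"dp": [0,0,0.12],"delta_rot": [0,0,0],"fingers": 0},{"dp": [0,0,0.09],"delta_rot": [0,0,0],"fingers": 0}]}}

```text
clock: 7.3
position: [0.6046, 0.0284, 0.138]
ee_rot: [-0.001, 0.709, 0.706, -0.001]
contact_force: [0.1, -0.3, -2.0]
width: 0.0085
gripper_force: 77.9
```

>>> {"fn": "servo_tool", "kwargs": {"moves": [{"dp": [0,0,0.04],"delta_rot": [0,0,0],"fingers": 0},{"dp": [0,0,0.03],"delta_rot": [0,0,0],"fingers": 0},{"dp": [0,0,0.02],"delta_rot": [0,0,0],"fingers": 0},{"dp": [0,0,0.01],"delta_rot": [0,0,0],"fingers": 0},{"dp": [0,0,0],"delta_rot": [0,0,0],"fingers": 0}]}}

```text
clock: 7.8
position: [0.6058, 0.0292, 0.1207]
ee_rot: [0.0, 0.708, 0.706, 0.0]
contact_force: [0.0, -0.3, -2.0]
width: 0.0088
gripper_force: 78.0
```

>>> {"fn": "servo_tool", "kwargs": {"moves": [{"dp": [0,0,0.01],"delta_rot": [0,0,0],"fingers": 0},{"dp": [0,0,0.01],"delta_rot": [0,0,0],"fingers": 0},{"dp": [0,0,0],"delta_rot": [0,0,0],"fingers": 0}]}}

```text
clock: 8.1
position: [0.6054, 0.0293, 0.1162]
ee_rot: [-0.0, 0.708, 0.706, -0.0]
contact_force: [0.1, 0.6, -2.2]
width: 0.0089
gripper_force: 78.0
```

>>> {"fn": "servo_tool", "kwargs": {"moves": [{"dp": [0,0,0.005],"delta_rot": [0,0,0],"fingers": 0},{"dp": [0,0,0],"delta_rot": [0,0,0],"fingers": 0}]}}

```text
clock: 8.3
position: [0.6056, 0.0293, 0.116]
ee_rot: [0.0, 0.708, 0.706, 0.0]
contact_force: [-0.3, -0.3, 2.8]
width: 0.009
gripper_force: 78.9
```

>>> {"fn": "servo_tool", "kwargs": {"moves": [{"dp": [0,0,0],"delta_rot": [0,0,0],"fingers": 0.3},{"dp": [0,0,0],"delta_rot": [0,0,0],"fingers": 0.5},{"dp": [0,0,0],"delta_rot": [0,0,0],"fingers": 0.5},{"dp": [0,0,-0.05],"delta_rot": [0,0,0],"fingers": 0.5},{"dp": [0,0,-0.15],"delta_rot": [0,0,0],"fingers": 0.6}]}}

```text
clock: 8.8
position: [0.6037, 0.0293, 0.1534]
ee_rot: [-0.002, 0.708, 0.706, -0.002]
contact_force: [0.2, 0.3, -0.0]
width: 0.0512
gripper_force: 0.0
```

>>> {"fn": "servo_tool", "kwargs": {"moves": [{"dp": [0,0,-0.2],"delta_rot": [0,0,0],"fingers": 1},{"dp": [0,0,-0.2],"delta_rot": [0,0,0],"fingers": 1},{"dp": [0,0,-0.1],"delta_rot": [0,0,0],"fingers": 1},{"dp": [0,0,0],"delta_rot": [0,0,0],"fingers": 1}]}}

```text
clock: 9.2
position: [0.6074, 0.0292, 0.26]
ee_rot: [0.003, 0.708, 0.706, 0.003]
contact_force: [0.3, -0.3, 0.3]
width: 0.0853
gripper_force: 0.0
```

```bash
cat > tray.py <<'E'
from h import *
import sys
p,R,s=cur(); print(s["clock"],p.round(4),R.as_euler('xyz',degrees=True).round(2),s["contact_force"].round(1),s["width"],s["qpos"].round(2))
im,d,K,M=grab("wrist"); save(sys.argv[1],im)
P=cloud(d,K,M); Q=P.reshape(-1,3); Q=Q[np.isfinite(Q[:,0])]
Q=Q[(abs(Q[:,0]-.55)<.14)&(abs(Q[:,1]-.03)<.11)]
for n,lo,hi in(("tab",.07,.086),("sides",.036,.05),("all",.012,.086)):
    T=Q[(Q[:,2]>lo)&(Q[:,2]<hi)]
    if len(T): print(n,len(T),[np.round(a,4) for a in cv2.minAreaRect(T[:,:2].astype(np.float32))],np.median(T[:,2]).round(4))
hsv=cv2.cvtColor(im,cv2.COLOR_RGB2HSV)
b=((hsv[...,0]>8)&(hsv[...,0]<30)&(hsv[...,1]>140)&(hsv[...,2]>60)).astype(np.uint8)
n,l,st,c=cv2.connectedComponentsWithStats(b)
for i in range(1,n):
    if st[i,4]>30: print("brass",st[i,4],np.nanmedian(P[l==i],0).round(3))
E
python3 tray.py w4.png
```

```text
9.2 [0.6074 0.0292 0.26  ] [1.7949e+02 4.0000e-02 8.9830e+01] [ 0.3 -0.3  0.3] 0.08528614881130703 [-0.07  0.35  1.51 -0.    1.28 -0.06]
tab 494 [array([0.6064, 0.0287]), array([0.035 , 0.0095]), np.float64(89.4593)] 0.0777
sides 1025 [array([0.5639, 0.0282]), array([0.0604, 0.0949]), np.float64(89.5518)] 0.0435
all 3538 [array([0.5463, 0.0282]), array([0.0603, 0.1302]), np.float64(89.9226)] 0.0305
brass 218 [0.532 0.045 0.017]
brass 202 [0.538 0.03  0.017]
brass 209 [0.54  0.014 0.016]
```

View pics/w4.png

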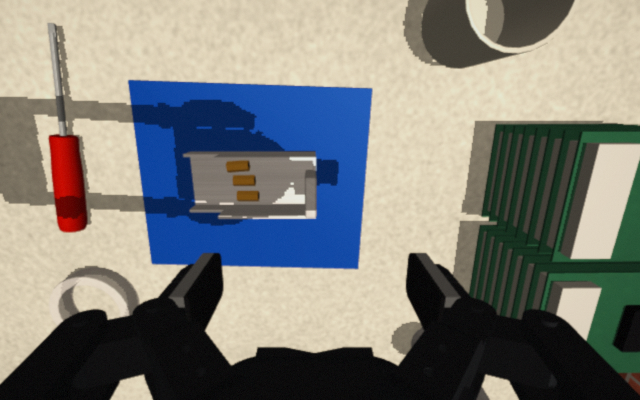

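The tray stands level on the mat, with its floor around (250,185), tab at (311,193) and all three spacers inside. Next, turn the gripper a quarter turn for the side grasp.

```bash
python3 - <<'E'
from h import *
plan([.5515,.0282,.20],down(179.7),16)
E
```

```text
[0.0, -0.02, 0.02] [0.0, 0.0, -0.98]
[0.0, -0.01, 0.02] [0.0, 0.0, -0.98]
[0.0, -0.02, 0.01] [0.01, 0.01, -0.98]
[0.01, -0.02, 0.02] [0.0, 0.0, -0.98]
[0.0, -0.01, 0.02] [0.0, 0.0, -0.98]
[0.01, -0.02, 0.02] [0.0, 0.0, -0.98]
[0.01, -0.01, 0.02] [0.0, 0.01, -0.98]
[0.01, -0.02, 0.01] [0.01, 0.0, -0.98]
[0.01, -0.01, 0.02] [0.0, 0.0, -0.98]
[0.02, -0.01, 0.02] [0.0, 0.0, -0.98]
[0.01, -0.01, 0.02] [0.0, 0.01, -0.98]
[0.02, -0.01, 0.01] [0.0, 0.0, -0.98]
[0.01, 0.0, 0.02] [0.01, 0.0, -0.98]
[0.02, -0.01, 0.02] [0.0, 0.0, -0.98]
[0.01, 0.0, 0.02] [0.0, 0.0, -0.98]
[0.02, -0.01, 0.02] [0.0, 0.01, -0.99]
end [0.5517 0.0273 0.1994] err mm [ 0.2 -0.9 -0.6] rot err deg [ 0.01 -0.02  0.03]
```

>>> {"fn": "servo_tool", "kwargs": {"moves": [{"dp": [0,-0.02,0.02],"delta_rot": [0,0,-0.98],"fingers": 1},{"dp": [0,-0.01,0.02],"delta_rot": [0,0,-0.98],"fingers": 1},{"dp": [0,-0.02,0.01],"delta_rot": [0.01,0.01,-0.98],"fingers": 1},{"dp": [0.01,-0.02,0.02],"delta_rot": [0,0,-0.98],"fingers": 1},{"dp": [0,-0.01,0.02],"delta_rot": [0,0,-0.98],"fingers": 1}]}}

```text
clock: 9.75
position: [0.588, 0.0285, 0.2352]
ee_rot: [-0.003, 0.514, 0.858, -0.001]
contact_force: [0.1, 0.5, 0.6]
width: 0.0854
gripper_force: 0.0
```

>>> {"fn": "servo_tool", "kwargs": {"moves": [{"dp": [0.01,-0.02,0.02],"delta_rot": [0,0,-0.98],"fingers": 1},{"dp": [0.01,-0.01,0.02],"delta_rot": [0,0.01,-0.98],"fingers": 1},{"dp": [0.01,-0.02,0.01],"delta_rot": [0.01,0,-0.98],"fingers": 1},{"dp": [0.01,-0.01,0.02],"delta_rot": [0,0,-0.98],"fingers": 1},{"dp": [0.02,-0.01,0.02],"delta_rot": [0,0,-0.98],"fingers": 1}]}}

```text
clock: 10.25
position: [0.5695, 0.0288, 0.2173]
ee_rot: [-0.003, 0.291, 0.957, -0.0]
contact_force: [-0.6, -0.1, -0.6]
width: 0.0851
gripper_force: 0.0
```

>>> {"fn": "servo_tool", "kwargs": {"moves": [{"dp": [0.01,-0.01,0.02],"delta_rot": [0,0.01,-0.98],"fingers": 1},{"dp": [0.02,-0.01,0.01],"delta_rot": [0,0,-0.98],"fingers": 1},{"dp": [0.01,0,0.02],"delta_rot": [0.01,0,-0.98],"fingers": 1},{"dp": [0.02,-0.01,0.02],"delta_rot": [0,0,-0.98],"fingers": 1},{"dp": [0.01,0,0.02],"delta_rot": [0,0,-0.98],"fingers": 1}]}}

```text
clock: 10.75
position: [0.5535, 0.0289, 0.1994]
ee_rot: [-0.004, 0.05, 0.999, 0.0]
contact_force: [-0.1, 0.4, -0.7]
width: 0.0851
gripper_force: 0.0
```

>>> {"fn": "servo_tool", "kwargs": {"moves": [{"dp": [0.02,0,0.02],"delta_rot": [0,0.01,-0.99],"fingers": 1},{"dp": [0,0,0],"delta_rot": [0,0,0],"fingers": 1},{"dp": [0,0,0],"delta_rot": [0,0,0],"fingers": 1}]}}

```text
clock: 11.05
position: [0.5505, 0.0294, 0.1964]
ee_rot: [-0.003, 0.003, 1.0, 0.0]
contact_force: [0.6, -0.1, 0.3]
width: 0.0855
gripper_force: 0.0
```

```bash
python3 tray.py w5.png; python3 - <<'E'
from h import *
plan([.5515,.0282,.083],down(179.7),4)
E
```

```text
11.05 [0.5505 0.0294 0.1964] [179.97  -0.39 179.61] [ 0.6 -0.1  0.3] 0.08548437883643563 [-0.07  0.33  1.72  0.    1.11 -1.64]
tab 873 [array([0.6058, 0.0286]), array([0.011 , 0.0356]), np.float64(1.5145)] 0.0772
sides 1583 [array([0.5637, 0.0287]), array([0.0603, 0.0951]), np.float64(89.6821)] 0.0436
all 6062 [array([0.5466, 0.0287]), array([0.0603, 0.1303]), np.float64(89.8584)] 0.0379
brass 331 [0.531 0.044 0.016]
brass 317 [0.536 0.029 0.016]
brass 319 [0.538 0.013 0.016]
[-0.002, -0.001, 0.142] [0.0, -0.01, 0.0]
[-0.001, -0.002, 0.142] [0.0, -0.02, -0.01]
[-0.001, -0.001, 0.143] [0.0, -0.01, 0.0]
[-0.002, -0.002, 0.142] [0.0, -0.02, 0.0]
end [0.5516 0.0281 0.0829] err mm [ 0.1 -0.1 -0.1] rot err deg [ 0.03  0.01 -0.02]
```

View pics/w5.png

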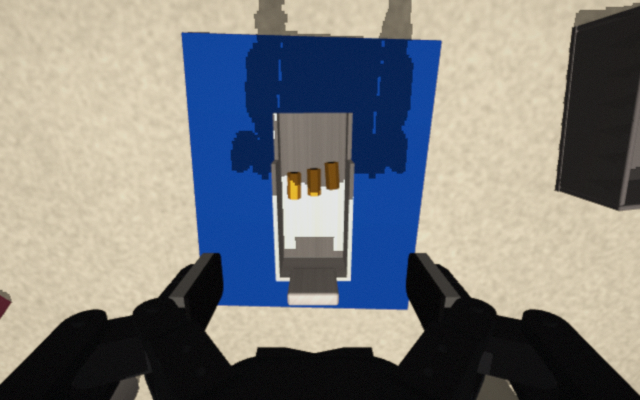

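The fingers straddle the tray's long sides, which run along columns 275–350 of the image. The tab is at (313,298) and the spacers are in place. Descending.

>>> {"fn": "servo_tool", "kwargs": {"moves": [{"dp": [-0.002,-0.001,0.12],"delta_rot": [0,-0.02,0],"fingers": 1},{"dp": [-0.001,-0.001,0.15],"delta_rot": [0,-0.02,0],"fingers": 1},{"dp": [-0.001,-0.001,0.15],"delta_rot": [0,-0.02,0],"fingers": 1},{"dp": [-0.001,-0.001,0.1],"delta_rot": [0,-0.01,0],"fingers": 1},{"dp": [0,0,0.04],"delta_rot": [0,0,0],"fingers": 1}]}}

```text
clock: 11.6
position: [0.5508, 0.0286, 0.0833]
ee_rot: [-0.001, 0.003, 1.0, 0.0]
contact_force: [-0.4, 1.1, 0.3]
width: 0.0851
gripper_force: 0.0
```

>>> {"fn": "servo_tool", "kwargs": {"moves": [{"dp": [0,0,0.015],"delta_rot": [0,0,0],"fingers": 1},{"dp": [0,0,0],"delta_rot": [0,0,0],"fingers": 0.9},{"dp": [0,0,0],"delta_rot": [0,0,0],"fingers": 0.8},{"dp": [0,0,0],"delta_rot": [0,0,0],"fingers": 0.75}], "force": 50}}

```text
clock: 12.0
position: [0.5526, 0.0286, 0.0835]
ee_rot: [0.002, 0.002, 1.0, 0.0]
contact_force: [-1.0, 0.2, -0.4]
width: 0.0642
gripper_force: 0.0
```

>>> {"fn": "servo_tool", "kwargs": {"moves": [{"dp": [0,0,0.025],"delta_rot": [0,0,0],"fingers": 0.75},{"dp": [0,0,0],"delta_rot": [0,0,0],"fingers": 0.75}]}}

```text
clock: 12.2
position: [0.5516, 0.0286, 0.0773]
ee_rot: [0.001, 0.002, 1.0, 0.0]
contact_force: [0.0, -0.3, -0.7]
width: 0.064
gripper_force: 0.0
```

>>> {"fn": "servo_tool", "kwargs": {"moves": [{"dp": [0,0,0],"delta_rot": [0,0,0],"fingers": 0.65},{"dp": [0,0,0],"delta_rot": [0,0,0],"fingers": 0.6},{"dp": [0,0,0],"delta_rot": [0,0,0],"fingers": 0.5},{"dp": [0,0,0],"delta_rot": [0,0,0],"fingers": 0.4},{"dp": [0,0,0],"delta_rot": [0,0,0],"fingers": 0.4}], "force": 60}}

```text
clock: 12.7
position: [0.5519, 0.0286, 0.0775]
ee_rot: [0.001, 0.002, 1.0, 0.0]
contact_force: [-1.1, 0.7, 2.8]
width: 0.0593
gripper_force: 65.6
```

>>> {"fn": "servo_tool", "kwargs": {"moves": [{"dp": [0,0,-0.02],"delta_rot": [0,0,0],"fingers": 0.4},{"dp": [0,0,-0.05],"delta_rot": [0,0,0],"fingers": 0.4},{"dp": [0,0,-0.09],"delta_rot": [0,0,0],"fingers": 0.4},{"dp": [0,0,-0.12],"delta_rot": [0,0,0],"fingers": 0.4},{"dp": [0,0,-0.12],"delta_rot": [0,0,0],"fingers": 0.4}]}}

```text
clock: 13.2
position: [0.5513, 0.0286, 0.1583]
ee_rot: [0.001, 0.002, 1.0, 0.0]
contact_force: [0.4, 0.4, -2.1]
width: 0.0595
gripper_force: 65.2
```

>>> {"fn": "servo_tool", "kwargs": {"moves": [{"dp": [0,0,-0.12],"delta_rot": [0,0,0],"fingers": 0.4},{"dp": [0,0,-0.07],"delta_rot": [0,0,0],"fingers": 0.4},{"dp": [0,0,-0.03],"delta_rot": [0,0,0],"fingers": 0.4},{"dp": [0,0,0],"delta_rot": [0,0,0],"fingers": 0.4}]}}

```text
clock: 13.6
position: [0.5518, 0.0286, 0.2023]
ee_rot: [0.002, 0.002, 1.0, 0.0]
contact_force: [0.2, -0.6, -2.6]
width: 0.0593
gripper_force: 65.2
```

```bash
python3 tray.py w6.png | cut -c1-150; python3 - <<'E'
from h import *
plan([.460,.284,.20],down(31.7),30)
E
```

```text
13.6 [0.5518 0.0286 0.2023] [179.98   0.23 179.73] [ 0.2 -0.6 -2.6] 0.05926293855149677 [-0.07  0.32  1.71  0.    1.11 -1.64]
brass 1108 [0.531 0.044 0.141]
brass 1081 [0.536 0.03  0.141]
brass 1073 [0.539 0.014 0.141]
[0.02, 0.04, 0.0] [0.0, 0.0, 0.86]
[0.01, 0.04, 0.0] [0.0, 0.0, 0.86]
[0.03, 0.04, 0.0] [0.0, 0.0, 0.86]
[0.02, 0.04, 0.0] [0.0, 0.0, 0.86]
[0.03, 0.03, 0.0] [0.0, 0.0, 0.87]
[0.03, 0.04, 0.0] [0.01, 0.0, 0.86]
[0.04, 0.03, 0.0] [0.0, 0.0, 0.86]
[0.03, 0.02, 0.0] [0.0, 0.0, 0.86]
[0.04, 0.02, 0.0] [0.0, 0.0, 0.86]
[0.05, 0.02, 0.0] [0.0, 0.0, 0.86]
[0.04, 0.02, 0.0] [0.0, 0.0, 0.86]
[0.04, 0.01, 0.0] [0.0, 0.0, 0.86]
[0.05, 0.01, 0.0] [0.0, 0.0, 0.87]
[0.04, 0.01, 0.0] [0.0, 0.0, 0.86]
[0.05, 0.0, 0.0] [0.0, 0.0, 0.86]
[0.04, -0.01, 0.0] [0.0, 0.0, 0.86]
[0.05, 0.0, 0.0] [0.01, 0.0, 0.86]
[0.04, -0.01, 0.0] [0.0, 0.0, 0.86]
[0.04, -0.02, 0.0] [0.0, 0.0, 0.86]
[0.04, -0.02, 0.0] [0.0, 0.0, 0.86]
[0.04, -0.02, 0.0] [0.0, 0.0, 0.86]
[0.04, -0.02, 0.0] [0.0, 0.0, 0.87]
[0.04, -0.03, 0.0] [0.0, 0.0, 0.86]
[0.03, -0.03, 0.0] [0.0, 0.0, 0.86]
[0.03, -0.04, 0.0] [0.0, 0.0, 0.86]
[0.03, -0.03, 0.0] [0.0, 0.0, 0.86]
[0.02, -0.04, 0.01] [0.01, 0.0, 0.86]
[0.02, -0.04, 0.0] [0.0, 0.0, 0.86]
[0.02, -0.04, 0.0] [0.0, 0.0, 0.86]
[0.01, -0.05, 0.0] [0.0, 0.0, 0.87]
end [0.4595 0.2847 0.1991] err mm [-0.5  0.7 -0.9] rot err deg [-0.01  0.01 -0.03]
```

View pics/w6.png

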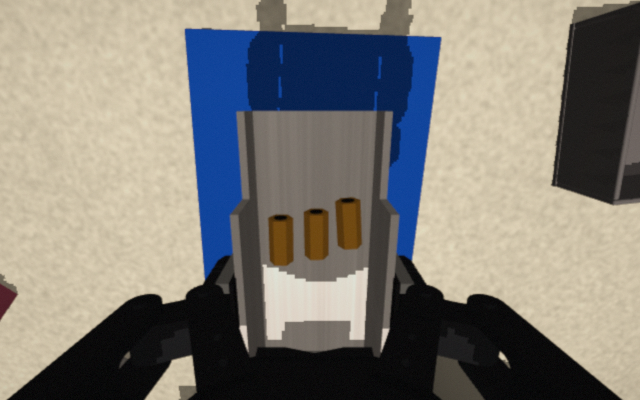

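The tray is held level by its long sides and the spacers are in place at about (315,230). Because of the wrist range I'll swing it nose outward toward the bin.

>>> {"fn": "servo_tool", "kwargs": {"moves": [{"dp": [0.02,0.04,0],"delta_rot": [0,0,0.86],"fingers": 0.4},{"dp": [0.01,0.04,0],"delta_rot": [0,0,0.86],"fingers": 0.4},{"dp": [0.03,0.04,0],"delta_rot": [0,0,0.86],"fingers": 0.4},{"dp": [0.02,0.04,0],"delta_rot": [0,0,0.86],"fingers": 0.4},{"dp": [0.03,0.03,0],"delta_rot": [0,0,0.87],"fingers": 0.4}]}}

```text
clock: 14.15
position: [0.5357, 0.0704, 0.1999]
ee_rot: [-0.0, 0.218, 0.976, 0.0]
contact_force: [0.5, -0.5, -2.8]
width: 0.0592
gripper_force: 65.2
```

>>> {"fn": "servo_tool", "kwargs": {"moves": [{"dp": [0.03,0.04,0],"delta_rot": [0,0,0.86],"fingers": 0.4},{"dp": [0.04,0.03,0],"delta_rot": [0,0,0.86],"fingers": 0.4},{"dp": [0.03,0.02,0],"delta_rot": [0,0,0.86],"fingers": 0.4},{"dp": [0.04,0.02,0],"delta_rot": [0,0,0.86],"fingers": 0.4},{"dp": [0.05,0.02,0],"delta_rot": [0,0,0.86],"fingers": 0.4}]}}

```text
clock: 14.65
position: [0.5191, 0.1139, 0.1999]
ee_rot: [-0.0, 0.421, 0.907, -0.0]
contact_force: [0.2, -0.7, -2.4]
width: 0.0593
gripper_force: 65.2
```

>>> {"fn": "servo_tool", "kwargs": {"moves": [{"dp": [0.04,0.02,0],"delta_rot": [0,0,0.86],"fingers": 0.4},{"dp": [0.04,0.01,0],"delta_rot": [0,0,0.86],"fingers": 0.4},{"dp": [0.05,0.01,0],"delta_rot": [0,0,0.87],"fingers": 0.4},{"dp": [0.04,0.01,0],"delta_rot": [0,0,0.86],"fingers": 0.4},{"dp": [0.05,0,0],"delta_rot": [0,0,0.86],"fingers": 0.4}]}}

```text
clock: 15.15
position: [0.5056, 0.1574, 0.1999]
ee_rot: [-0.0, 0.605, 0.796, -0.0]
contact_force: [0.2, -0.2, -2.7]
width: 0.0594
gripper_force: 65.2
```

>>> {"fn": "servo_tool", "kwargs": {"moves": [{"dp": [0.04,-0.01,0],"delta_rot": [0,0,0.86],"fingers": 0.4},{"dp": [0.05,0,0],"delta_rot": [0,0,0.86],"fingers": 0.4},{"dp": [0.04,-0.01,0],"delta_rot": [0,0,0.86],"fingers": 0.4},{"dp": [0.04,-0.02,0],"delta_rot": [0,0,0.86],"fingers": 0.4},{"dp": [0.04,-0.02,0],"delta_rot": [0,0,0.86],"fingers": 0.4}]}}

```text
clock: 15.65
position: [0.4889, 0.1983, 0.1998]
ee_rot: [-0.0, 0.761, 0.648, -0.0]
contact_force: [-0.8, -0.6, -3.2]
width: 0.0596
gripper_force: 65.2
```

>>> {"fn": "servo_tool", "kwargs": {"moves": [{"dp": [0.04,-0.02,0],"delta_rot": [0,0,0.86],"fingers": 0.4},{"dp": [0.04,-0.02,0],"delta_rot": [0,0,0.87],"fingers": 0.4},{"dp": [0.04,-0.03,0],"delta_rot": [0,0,0.86],"fingers": 0.4},{"dp": [0.03,-0.03,0],"delta_rot": [0,0,0.86],"fingers": 0.4},{"dp": [0.03,-0.04,0],"delta_rot": [0,0,0.86],"fingers": 0.4}]}}

```text
clock: 16.15
position: [0.4742, 0.242, 0.1999]
ee_rot: [0.0, 0.882, 0.471, -0.0]
contact_force: [-0.4, -0.2, -2.9]
width: 0.0592
gripper_force: 65.2
```

>>> {"fn": "servo_tool", "kwargs": {"moves": [{"dp": [0.03,-0.03,0],"delta_rot": [0,0,0.86],"fingers": 0.4},{"dp": [0.02,-0.04,0],"delta_rot": [0,0,0.86],"fingers": 0.4},{"dp": [0.02,-0.04,0],"delta_rot": [0,0,0.86],"fingers": 0.4},{"dp": [0.02,-0.04,0],"delta_rot": [0,0,0.86],"fingers": 0.4},{"dp": [0.01,-0.05,0],"delta_rot": [0,0,0.87],"fingers": 0.4}]}}

```text
clock: 16.65
position: [0.4592, 0.2847, 0.1998]
ee_rot: [0.0, 0.963, 0.271, -0.0]
contact_force: [0.5, -0.2, -1.8]
width: 0.059
gripper_force: 65.2
```

>>> {"fn": "servo_tool", "kwargs": {"moves": [{"dp": [0,0,0],"delta_rot": [0,0,0],"fingers": 0.4},{"dp": [0,0,0],"delta_rot": [0,0,0],"fingers": 0.4}]}}

```text
clock: 16.85
position: [0.4594, 0.2843, 0.2003]
ee_rot: [0.001, 0.962, 0.274, 0.0]
contact_force: [0.8, 0.4, -2.7]
width: 0.0593
gripper_force: 65.2
```

```bash
python3 - <<'E'
from h import *
p,R,s=cur(); print(s["clock"],p.round(4),R.as_euler('xyz',degrees=True).round(2),s["contact_force"].round(1),s["width"],s["qpos"].round(2))
im,d,K,M=grab("wrist"); save("w7.png",im)
P=cloud(d,K,M); Q=P.reshape(-1,3); Q=Q[np.isfinite(Q[:,0])]
T=Q[(abs(Q[:,0]-.4774)<.09)&(abs(Q[:,1]-.295)<.09)&(Q[:,2]>.053)&(Q[:,2]<.066)]
print("bin rim",len(T),[np.round(a,4) for a in cv2.minAreaRect(T[:,:2].astype(np.float32))])
plan([.460,.284,.175],down(31.7,45),12)
E
```

```text
16.85 [0.4594 0.2843 0.2003] [ 1.7994e+02 -1.0000e-02  3.1810e+01] [ 0.8  0.4 -2.7] 0.059296908727793966 [ 0.43  0.3   1.74 -0.    1.1   1.44]
bin rim 3139 [array([0.4775, 0.2938]), array([0.1302, 0.1207]), np.float64(6.068)]
[0.0, 0.0, 0.01] [0.0, 0.65, 0.0]
[0.0, 0.0, 0.01] [0.0, 0.66, 0.0]
[0.0, 0.0, 0.01] [0.0, 0.65, 0.0]
[0.0, 0.0, 0.01] [0.0, 0.66, 0.01]
[-0.01, 0.0, 0.01] [0.0, 0.65, 0.0]
[0.0, 0.0, 0.01] [0.0, 0.65, 0.0]
[0.0, 0.0, 0.01] [0.0, 0.66, 0.0]
[-0.01, 0.0, 0.01] [0.0, 0.65, 0.0]
[0.0, 0.0, 0.01] [0.0, 0.66, 0.0]
[-0.01, 0.0, 0.01] [0.0, 0.65, 0.0]
[-0.01, 0.0, 0.01] [0.0, 0.65, 0.01]
[0.0, 0.0, 0.01] [0.01, 0.66, 0.0]
end [0.4607 0.2849 0.1749] err mm [ 0.7  0.9 -0.1] rot err deg [-0.03 -0.01 -0.01]
```

View pics/w7.png

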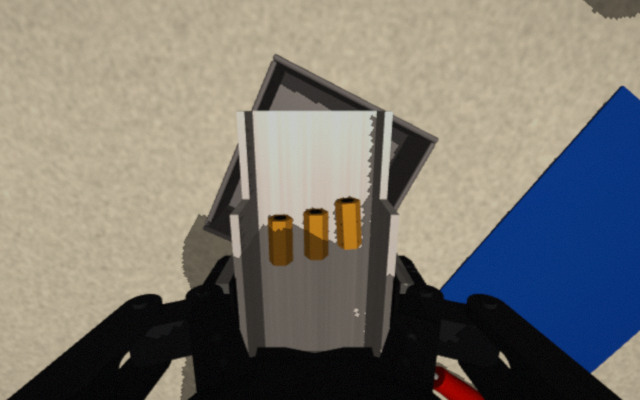

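The nose is over the open bin, which sits around (320,150), with the spacers still mid-tray. Tilting. That was my tenth picture, so the remaining checks are numeric.

>>> {"fn": "servo_tool", "kwargs": {"moves": [{"dp": [0,0,0.01],"delta_rot": [0,0.65,0],"fingers": 0.4},{"dp": [0,0,0.01],"delta_rot": [0,0.66,0],"fingers": 0.4},{"dp": [0,0,0.01],"delta_rot": [0,0.65,0],"fingers": 0.4},{"dp": [0,0,0.01],"delta_rot": [0,0.66,0],"fingers": 0.4},{"dp": [-0.01,0,0.01],"delta_rot": [0,0.65,0],"fingers": 0.4}]}}

```text
clock: 17.4
position: [0.4594, 0.2837, 0.1908]
ee_rot: [-0.044, 0.949, 0.27, 0.159]
contact_force: [0.0, -0.4, -1.3]
width: 0.0592
gripper_force: 65.2
```

>>> {"fn": "servo_tool", "kwargs": {"moves": [{"dp": [0,0,0.01],"delta_rot": [0,0.65,0],"fingers": 0.4},{"dp": [0,0,0.01],"delta_rot": [0,0.66,0],"fingers": 0.4},{"dp": [-0.01,0,0.01],"delta_rot": [0,0.65,0],"fingers": 0.4},{"dp": [0,0,0.01],"delta_rot": [0,0.66,0],"fingers": 0.4},{"dp": [-0.01,0,0.01],"delta_rot": [0,0.65,0],"fingers": 0.4}]}}

```text
clock: 17.9
position: [0.4588, 0.2863, 0.1805]
ee_rot: [-0.088, 0.914, 0.262, 0.298]
contact_force: [-0.7, 0.8, -2.7]
width: 0.0592
gripper_force: 65.2
```

>>> {"fn": "servo_tool", "kwargs": {"moves": [{"dp": [-0.01,0,0.01],"delta_rot": [0,0.65,0],"fingers": 0.4},{"dp": [0,0,0.01],"delta_rot": [0,0.66,0],"fingers": 0.4},{"dp": [0,0,0],"delta_rot": [0,0,0],"fingers": 0.4},{"dp": [0,0,0],"delta_rot": [0,0,0],"fingers": 0.4},{"dp": [0,0,0],"delta_rot": [0,0,0],"fingers": 0.4}]}}

```text
clock: 18.4
position: [0.4584, 0.2933, 0.1807]
ee_rot: [-0.103, 0.905, 0.263, 0.317]
contact_force: [-0.1, -0.1, -2.2]
width: 0.0593
gripper_force: 65.3
```

>>> {"fn": "servo_tool", "kwargs": {"moves": [{"dp": [0,0,0],"delta_rot": [0,0,0],"fingers": 0.4},{"dp": [0,0,0],"delta_rot": [0,0,0],"fingers": 0.4},{"dp": [0,0,0],"delta_rot": [0,0,0],"fingers": 0.4},{"dp": [0,0,0],"delta_rot": [0,0,0],"fingers": 0.4},{"dp": [0,0,0],"delta_rot": [0,0,0],"fingers": 0.4}]}}

```text
clock: 18.9
position: [0.4581, 0.2936, 0.1806]
ee_rot: [-0.104, 0.905, 0.263, 0.317]
contact_force: [0.1, -1.3, -1.7]
width: 0.0591
gripper_force: 65.3
```

```bash
cat > brass.py <<'E'
from h import *
p,R,s=cur(); print(s["clock"],p.round(4),"tool z tilt",np.degrees(np.arccos(-R.as_matrix()[2,2])).round(2),s["contact_force"].round(1),s["width"],s["gripper_force"],s["qpos"].round(2))
for v in("wrist","top","scene"):
    im,d,K,M=grab(v); P=cloud(d,K,M); hsv=cv2.cvtColor(im,cv2.COLOR_RGB2HSV)
    b=((hsv[...,0]>8)&(hsv[...,0]<30)&(hsv[...,1]>130)&(hsv[...,2]>45)).astype(np.uint8)
    n,l,st,c=cv2.connectedComponentsWithStats(b)
    for i in range(1,n):
        q=np.nanmedian(P[l==i],0)
        if st[i,4]>3 and abs(q[0]-.5)<.2 and q[1]>-.2 and q[1]<.5: print(v,st[i,4],c[i].round(),q.round(3))
E
python3 brass.py
```

```text
18.9 [0.4581 0.2936 0.1806] tool z tilt 39.01 [ 0.1 -1.3 -1.7] 0.05913199007745317 65.25283098220825 [0.36 0.18 2.21 1.06 0.17 0.36]
wrist 584 [288. 334.] [0.459 0.312 0.108]
wrist 660 [321. 336.] [0.467 0.297 0.107]
wrist 565 [352. 333.] [0.477 0.284 0.108]brass.py:8: RuntimeWarning: All-NaN slice encountered
  q=np.nanmedian(P[l==i],0)
```

The tilt went the wrong way (nose up). The spacers are still held against the end wall, so I'll return to level and tip it the other way.

```bash
python3 - <<'E'
from h import *
plan([.460,.284,.20],down(31.7),10)
E
```

```text
[0.0, 0.0, -0.01] [-0.03, -0.68, 0.01]
[0.01, 0.01, -0.01] [-0.02, -0.68, 0.01]
[0.0, 0.0, -0.01] [-0.03, -0.68, 0.01]
[0.01, 0.01, -0.01] [-0.03, -0.68, 0.02]
[0.0, 0.0, -0.01] [-0.02, -0.68, 0.01]
[0.0, 0.01, -0.01] [-0.03, -0.68, 0.01]
[0.0, 0.0, -0.01] [-0.03, -0.68, 0.01]
[0.0, 0.01, -0.01] [-0.02, -0.68, 0.01]
[0.0, 0.0, -0.01] [-0.03, -0.68, 0.01]
[0.0, 0.0, -0.01] [-0.03, -0.68, 0.01]
end [0.4593 0.2846 0.2008] err mm [-0.7  0.6  0.8] rot err deg [ 0.02 -0.02  0.02]
```

>>> {"fn": "servo_tool", "kwargs": {"moves": [{"dp": [0,0,-0.01],"delta_rot": [-0.03,-0.68,0.01],"fingers": 0.4},{"dp": [0.01,0.01,-0.01],"delta_rot": [-0.02,-0.68,0.01],"fingers": 0.4},{"dp": [0,0,-0.01],"delta_rot": [-0.03,-0.68,0.01],"fingers": 0.4},{"dp": [0.01,0.01,-0.01],"delta_rot": [-0.03,-0.68,0.02],"fingers": 0.4},{"dp": [0,0,-0.01],"delta_rot": [-0.02,-0.68,0.01],"fingers": 0.4}]}}

```text
clock: 19.55
position: [0.4574, 0.2949, 0.19]
ee_rot: [-0.071, 0.939, 0.275, 0.193]
contact_force: [0.7, 2.0, -1.9]
width: 0.0595
gripper_force: 65.3
```

>>> {"fn": "servo_tool", "kwargs": {"moves": [{"dp": [0,0.01,-0.01],"delta_rot": [-0.03,-0.68,0.01],"fingers": 0.4},{"dp": [0,0,-0.01],"delta_rot": [-0.03,-0.68,0.01],"fingers": 0.4},{"dp": [0,0.01,-0.01],"delta_rot": [-0.02,-0.68,0.01],"fingers": 0.4},{"dp": [0,0,-0.01],"delta_rot": [-0.03,-0.68,0.01],"fingers": 0.4},{"dp": [0,0,-0.01],"delta_rot": [-0.03,-0.68,0.01],"fingers": 0.4}]}}

```text
clock: 20.05
position: [0.4574, 0.2903, 0.1994]
ee_rot: [-0.018, 0.959, 0.279, 0.033]
contact_force: [0.6, 0.1, -2.8]
width: 0.0592
gripper_force: 65.3
```

>>> {"fn": "servo_tool", "kwargs": {"moves": [{"dp": [0,0,0],"delta_rot": [0,0,0],"fingers": 0.4},{"dp": [0,0,0],"delta_rot": [0,0,0],"fingers": 0.4}]}}

```text
clock: 20.25
position: [0.4573, 0.2904, 0.1988]
ee_rot: [-0.019, 0.959, 0.279, 0.035]
contact_force: [-0.2, 0.4, -2.3]
width: 0.0594
gripper_force: 65.3
```

```bash
python3 brass.py 2>/dev/null; python3 - <<'E'
from h import *
plan([.460,.284,.175],down(31.7,-45),12)
E
```

```text
20.25 [0.4573 0.2904 0.1988] tool z tilt 4.53 [-0.2  0.4 -2.3] 0.05938156290382248 65.31165719032288 [0.42 0.28 1.79 0.03 1.   1.41]
wrist 553 [289. 334.] [0.422 0.285 0.134]
wrist 611 [321. 336.] [0.43  0.27  0.134]
wrist 540 [351. 334.] [0.44  0.258 0.134]
top 15 [185. 232.] [0.435 0.258 0.133]
[0.0, 0.0, 0.01] [-0.01, -0.72, 0.02]
[0.0, 0.01, 0.01] [-0.01, -0.72, 0.01]
[0.0, 0.0, 0.01] [-0.01, -0.71, 0.02]
[0.0, 0.0, 0.01] [-0.01, -0.72, 0.02]
[0.0, 0.01, 0.01] [-0.01, -0.72, 0.01]
[0.01, 0.0, 0.01] [-0.01, -0.72, 0.02]
[0.0, 0.0, 0.01] [-0.01, -0.71, 0.01]
[0.0, 0.0, 0.01] [-0.01, -0.72, 0.02]
[0.01, 0.01, 0.01] [0.0, -0.72, 0.02]
[0.0, 0.0, 0.0] [-0.01, -0.72, 0.01]
[0.01, 0.0, 0.01] [-0.01, -0.72, 0.02]
[0.0, 0.01, 0.01] [-0.01, -0.71, 0.02]
end [0.4598 0.2828 0.1756] err mm [-0.2 -1.2  0.6] rot err deg [-0.02 -0.02 -0.02]
```

>>> {"fn": "servo_tool", "kwargs": {"moves": [{"dp": [0,0,0.01],"delta_rot": [-0.01,-0.72,0.02],"fingers": 0.4},{"dp": [0,0.01,0.01],"delta_rot": [-0.01,-0.72,0.01],"fingers": 0.4},{"dp": [0,0,0.01],"delta_rot": [-0.01,-0.71,0.02],"fingers": 0.4},{"dp": [0,0,0.01],"delta_rot": [-0.01,-0.72,0.02],"fingers": 0.4},{"dp": [0,0.01,0.01],"delta_rot": [-0.01,-0.72,0.01],"fingers": 0.4}]}}

```text
clock: 20.9
position: [0.4586, 0.2867, 0.1892]
ee_rot: [0.034, 0.951, 0.274, -0.137]
contact_force: [-0.1, -0.2, -2.4]
width: 0.0591
gripper_force: 65.3
```

>>> {"fn": "servo_tool", "kwargs": {"moves": [{"dp": [0.01,0,0.01],"delta_rot": [-0.01,-0.72,0.02],"fingers": 0.4},{"dp": [0,0,0.01],"delta_rot": [-0.01,-0.71,0.01],"fingers": 0.4},{"dp": [0,0,0.01],"delta_rot": [-0.01,-0.72,0.02],"fingers": 0.4},{"dp": [0.01,0.01,0.01],"delta_rot": [0,-0.72,0.02],"fingers": 0.4},{"dp": [0,0,0],"delta_rot": [-0.01,-0.72,0.01],"fingers": 0.4}]}}

```text
clock: 21.4
position: [0.4607, 0.2853, 0.1797]
ee_rot: [0.085, 0.912, 0.26, -0.304]
contact_force: [0.3, 0.0, -2.6]
width: 0.059
gripper_force: 65.3
```

>>> {"fn": "servo_tool", "kwargs": {"moves": [{"dp": [0.01,0,0.01],"delta_rot": [-0.01,-0.72,0.02],"fingers": 0.4},{"dp": [0,0.01,0.01],"delta_rot": [-0.01,-0.71,0.02],"fingers": 0.4},{"dp": [0,0,0],"delta_rot": [0,0,0],"fingers": 0.4},{"dp": [0,0,0],"delta_rot": [0,0,0],"fingers": 0.4},{"dp": [0,0,0],"delta_rot": [0,0,0],"fingers": 0.4}]}}

```text
clock: 21.9
position: [0.4605, 0.2832, 0.1764]
ee_rot: [0.104, 0.889, 0.252, -0.367]
contact_force: [0.7, -0.1, -1.9]
width: 0.0593
gripper_force: 65.3
```

>>> {"fn": "servo_tool", "kwargs": {"moves": [{"dp": [0,0,0],"delta_rot": [0,0,0],"fingers": 0.4},{"dp": [0,0,0],"delta_rot": [0,0,0],"fingers": 0.4},{"dp": [0,0,0],"delta_rot": [0,0,0],"fingers": 0.4},{"dp": [0,0,0],"delta_rot": [0,0,0],"fingers": 0.4},{"dp": [0,0,0],"delta_rot": [0,0,0],"fingers": 0.4}]}}

```text
clock: 22.4
position: [0.4606, 0.2832, 0.176]
ee_rot: [0.104, 0.889, 0.252, -0.368]
contact_force: [-0.0, 0.0, -2.3]
width: 0.0592
gripper_force: 65.3
```

```bash
python3 brass.py 2>/dev/null
```

```text
22.4 [0.4606 0.2832 0.176 ] tool z tilt 44.95 [-0.   0.  -2.3] 0.059191286103712805 65.2508533000946 [ 0.46  0.68  1.36 -0.07  1.88  1.48]
top 18 [178. 206.] [0.523 0.316 0.013]
top 24 [184. 206.] [0.521 0.299 0.015]
scene 13 [368. 143.] [0.516 0.324 0.013]
```

>>> {"fn": "servo_tool", "kwargs": {"moves": [{"dp": [0,0,0],"delta_rot": [0,0,0],"fingers": 0.4},{"dp": [0,0,0],"delta_rot": [0,0,0],"fingers": 0.4},{"dp": [0,0,0],"delta_rot": [0,0,0],"fingers": 0.4},{"dp": [0,0,0],"delta_rot": [0,0,0],"fingers": 0.4},{"dp": [0,0,0],"delta_rot": [0,0,0],"fingers": 0.4}]}}

```text
clock: 23.05
position: [0.4606, 0.2832, 0.1759]
ee_rot: [0.105, 0.889, 0.252, -0.368]
contact_force: [0.3, -0.2, -1.2]
width: 0.0592
gripper_force: 65.3
```

```bash
python3 - <<'E' 2>/dev/null
from h import *
for v in("wrist","top","scene"):
    im,d,K,M=grab(v); P=cloud(d,K,M); hsv=cv2.cvtColor(im,cv2.COLOR_RGB2HSV).astype(int)
    b=((hsv[...,0]>5)&(hsv[...,0]<32)&(hsv[...,1]>90)&(hsv[...,2]>25)).astype(np.uint8)
    n,l,st,c=cv2.connectedComponentsWithStats(b)
    for i in range(1,n):
        q=np.nanmedian(P[l==i],0)
        if st[i,4]>2 and (v=="wrist" or abs(q[0]-.48)<.2 and .15<q[1]<.45): print(v,st[i],q.round(3))
p,R,s=cur(); T=lambda x:(p+R.apply(x)).round(3)
print("lip",T([.0703,0,.0715]),"tail",T([-.06,0,.0715]))
plan([.46,.284,.20],down(31.7),10)
E
```

```text
wrist [423 206   5   5   5] [0.353 0.076 0.021]
wrist [483 225   2   3   3] [ 0.359 -0.021  0.022]
wrist [458 226   4   2   4] [0.346 0.008 0.025]
wrist [  0 296  10  21 116] [-0.824  0.631 -0.009]
wrist [  8 297  26  11 225] [-0.825  0.59  -0.014]
wrist [ 23 299  28  34 493] [-0.888  0.549  0.012]
wrist [  0 309  29  23 506] [-0.824  0.591  0.038]
top [125 146   3   4   5] [0.596 0.329 0.331]
top [133 159   4   3   6] [0.574 0.318 0.313]
top [ 62 183   1   3   3] [0.478 0.361 0.497]
top [118 188   2   4   4] [0.459 0.252 0.521]
top [121 198   3   3   5] [0.442 0.242 0.522]
top [176 203   5   7  23] [0.522 0.316 0.014]
top [181 204   6   6  26] [0.52  0.299 0.014]
top [117 210   3   3   3] [0.415 0.231 0.564]
scene [366 140   5   8  23] [0.515 0.318 0.013]
lip [0.46  0.283 0.076] tail [0.381 0.234 0.168]
[-0.01, 0.0, -0.01] [0.0, 0.78, 0.0]
[-0.01, 0.0, -0.01] [0.0, 0.79, 0.0]
[0.0, 0.0, -0.01] [0.0, 0.78, 0.0]
[-0.01, 0.0, -0.01] [0.0, 0.79, 0.0]
[-0.01, 0.0, -0.01] [0.0, 0.78, 0.0]
[0.0, 0.0, -0.01] [0.0, 0.79, 0.0]
[0.0, 0.0, -0.01] [0.0, 0.78, 0.0]
[-0.01, 0.0, -0.01] [0.0, 0.79, 0.0]
[0.0, 0.0, -0.01] [0.0, 0.78, 0.0]
[0.0, -0.01, -0.02] [0.0, 0.79, 0.0]
end [0.4595 0.2848 0.2007] err mm [-0.5  0.8  0.7] rot err deg [ 0.01 -0.01 -0.02]
```

>>> {"fn": "servo_tool", "kwargs": {"moves": [{"dp": [-0.01,0,-0.01],"delta_rot": [0,0.78,0],"fingers": 0.4},{"dp": [-0.01,0,-0.01],"delta_rot": [0,0.79,0],"fingers": 0.4},{"dp": [0,0,-0.01],"delta_rot": [0,0.78,0],"fingers": 0.4},{"dp": [-0.01,0,-0.01],"delta_rot": [0,0.79,0],"fingers": 0.4},{"dp": [-0.01,0,-0.01],"delta_rot": [0,0.78,0],"fingers": 0.4}]}}

```text
clock: 23.7
position: [0.46, 0.2828, 0.1889]
ee_rot: [0.053, 0.944, 0.268, -0.186]
contact_force: [1.0, -0.4, -2.6]
width: 0.0591
gripper_force: 65.3
```

>>> {"fn": "servo_tool", "kwargs": {"moves": [{"dp": [0,0,-0.01],"delta_rot": [0,0.79,0],"fingers": 0.4},{"dp": [0,0,-0.01],"delta_rot": [0,0.78,0],"fingers": 0.4},{"dp": [-0.01,0,-0.01],"delta_rot": [0,0.79,0],"fingers": 0.4},{"dp": [0,0,-0.01],"delta_rot": [0,0.78,0],"fingers": 0.4},{"dp": [0,0,-0.02],"delta_rot": [0,0.79,0],"fingers": 0.4}]}}

```text
clock: 24.2
position: [0.4597, 0.2827, 0.2008]
ee_rot: [-0.0, 0.962, 0.273, 0.001]
contact_force: [-0.6, 0.2, -2.2]
width: 0.0594
gripper_force: 65.3
```

>>> {"fn": "servo_tool", "kwargs": {"moves": [{"dp": [0,0,0],"delta_rot": [0,0,0],"fingers": 0.4},{"dp": [0,0,0],"delta_rot": [0,0,0],"fingers": 0.4}]}}

```text
clock: 24.4
position: [0.46, 0.2829, 0.201]
ee_rot: [0.0, 0.962, 0.273, -0.001]
contact_force: [-1.1, 0.4, -1.9]
width: 0.0597
gripper_force: 65.3
```

```bash
python3 brass.py 2>/dev/null; python3 - <<'E'
from h import *
plan([.539,.0285,.20],down(0),15)
E
```

```text
24.4 [0.46   0.2829 0.201 ] tool z tilt 0.09 [-1.1  0.4 -1.9] 0.059694087681171085 65.27411341667175 [ 0.42  0.3   1.74 -0.    1.1   1.44]
wrist 254 [298. 101.] [0.52  0.334 0.014]
wrist 245 [319. 101.] [0.528 0.32  0.014]
wrist 105 [339. 106.] [0.533 0.305 0.014]
scene 7 [368. 142.] [0.515 0.327 0.011]
[-0.02, 0.09, 0.0] [0.0, 0.0, 0.37]
[-0.02, 0.08, 0.0] [0.0, 0.0, 0.37]
[-0.02, 0.09, 0.0] [0.0, 0.0, 0.37]
[-0.01, 0.09, 0.0] [0.0, 0.0, 0.36]
[-0.01, 0.09, 0.0] [0.0, 0.0, 0.37]
[-0.01, 0.08, 0.0] [0.0, 0.0, 0.37]
[0.0, 0.09, 0.0] [0.0, 0.01, 0.37]
[0.0, 0.09, 0.0] [0.0, 0.0, 0.37]
[0.0, 0.09, 0.0] [0.0, 0.0, 0.37]
[0.01, 0.09, 0.0] [0.0, 0.0, 0.37]
[0.01, 0.09, 0.0] [0.0, 0.0, 0.36]
[0.01, 0.09, 0.0] [0.0, 0.0, 0.37]
[0.02, 0.08, 0.0] [0.0, 0.0, 0.37]
[0.02, 0.09, 0.0] [0.01, 0.0, 0.37]
[0.02, 0.09, 0.0] [0.0, 0.0, 0.37]
end [0.5384 0.0275 0.2005] err mm [-0.6 -1.   0.5] rot err deg [-0.03  0.01 -0.  ]
```

All three spacers are in the bin. Carrying the tray back to the mat.

>>> {"fn": "servo_tool", "kwargs": {"moves": [{"dp": [-0.02,0.09,0],"delta_rot": [0,0,0.37],"fingers": 0.4},{"dp": [-0.02,0.08,0],"delta_rot": [0,0,0.37],"fingers": 0.4},{"dp": [-0.02,0.09,0],"delta_rot": [0,0,0.37],"fingers": 0.4},{"dp": [-0.01,0.09,0],"delta_rot": [0,0,0.36],"fingers": 0.4},{"dp": [-0.01,0.09,0],"delta_rot": [0,0,0.37],"fingers": 0.4}]}}

```text
clock: 25.05
position: [0.4876, 0.1971, 0.2002]
ee_rot: [0.0, 0.983, 0.183, -0.001]
contact_force: [0.1, -0.1, -1.2]
width: 0.0597
gripper_force: 65.3
```

>>> {"fn": "servo_tool", "kwargs": {"moves": [{"dp": [-0.01,0.08,0],"delta_rot": [0,0,0.37],"fingers": 0.4},{"dp": [0,0.09,0],"delta_rot": [0,0,0.37],"fingers": 0.4},{"dp": [0,0.09,0],"delta_rot": [0,0,0.37],"fingers": 0.4},{"dp": [0,0.09,0],"delta_rot": [0,0,0.37],"fingers": 0.4},{"dp": [0.01,0.09,0],"delta_rot": [0,0,0.37],"fingers": 0.4}]}}

```text
clock: 25.55
position: [0.5129, 0.1125, 0.2002]
ee_rot: [0.0, 0.996, 0.091, -0.001]
contact_force: [0.8, -0.1, -1.5]
width: 0.0592
gripper_force: 65.3
```

>>> {"fn": "servo_tool", "kwargs": {"moves": [{"dp": [0.01,0.09,0],"delta_rot": [0,0,0.36],"fingers": 0.4},{"dp": [0.01,0.09,0],"delta_rot": [0,0,0.37],"fingers": 0.4},{"dp": [0.02,0.08,0],"delta_rot": [0,0,0.37],"fingers": 0.4},{"dp": [0.02,0.09,0],"delta_rot": [0,0,0.37],"fingers": 0.4},{"dp": [0.02,0.09,0],"delta_rot": [0,0,0.37],"fingers": 0.4}]}}

```text
clock: 26.05
position: [0.5387, 0.0265, 0.2004]
ee_rot: [-0.0, 1.0, -0.001, -0.0]
contact_force: [0.2, -0.2, -1.6]
width: 0.059
gripper_force: 65.3
```

>>> {"fn": "servo_tool", "kwargs": {"moves": [{"dp": [0,0,0.05],"delta_rot": [0,0,0],"fingers": 0.4},{"dp": [0,0,0.1],"delta_rot": [0,0,0],"fingers": 0.4},{"dp": [0,0,0.12],"delta_rot": [0,0,0],"fingers": 0.4},{"dp": [0,0,0.12],"delta_rot": [0,0,0],"fingers": 0.4},{"dp": [0,0,0.09],"delta_rot": [0,0,0],"fingers": 0.4}]}}

```text
clock: 26.55
position: [0.5371, 0.028, 0.1026]
ee_rot: [-0.0, 1.0, 0.0, -0.001]
contact_force: [-0.3, -0.1, -2.4]
width: 0.0595
gripper_force: 65.4
```

>>> {"fn": "servo_tool", "kwargs": {"moves": [{"dp": [0,0,0.05],"delta_rot": [0,0,0],"fingers": 0.4},{"dp": [0,0,0.02],"delta_rot": [0,0,0],"fingers": 0.4},{"dp": [0,0,0],"delta_rot": [0,0,0],"fingers": 0.4},{"dp": [0,0,0],"delta_rot": [0,0,0],"fingers": 0.4}]}}

```text
clock: 26.95
position: [0.5387, 0.0274, 0.0914]
ee_rot: [0.0, 1.0, 0.0, 0.001]
contact_force: [-0.4, 0.4, -1.5]
width: 0.0592
gripper_force: 65.4
```

```bash
python3 - <<'E'
from h import *
p,R,s=cur(); print(p,R.as_euler('xyz',degrees=True),s["contact_force"])
E
```

```text
[0.53868715 0.02744344 0.09142896] [ 1.79988858e+02 -1.03082111e-01  5.47668624e-03] [-0.39185522  0.4208552  -1.51962587]
```

>>> {"fn": "servo_tool", "kwargs": {"moves": [{"dp": [0,0,0.03],"delta_rot": [0,0,0],"fingers": 0.4},{"dp": [0,0,0.02],"delta_rot": [0,0,0],"fingers": 0.4},{"dp": [0,0,0.01],"delta_rot": [0,0,0],"fingers": 0.4},{"dp": [0,0,0],"delta_rot": [0,0,0],"fingers": 0.4}]}}

```text
clock: 27.35
position: [0.5378, 0.0273, 0.0785]
ee_rot: [0.0, 1.0, -0.0, -0.0]
contact_force: [0.3, 0.1, -2.6]
width: 0.0593
gripper_force: 65.4
```

>>> {"fn": "servo_tool", "kwargs": {"moves": [{"dp": [0,0,0.005],"delta_rot": [0,0,0],"fingers": 0.4},{"dp": [0,0,0.005],"delta_rot": [0,0,0],"fingers": 0.4},{"dp": [0,0,0],"delta_rot": [0,0,0],"fingers": 0.4}]}}

```text
clock: 27.65
position: [0.5382, 0.0273, 0.0775]
ee_rot: [0.0, 1.0, -0.0, 0.0]
contact_force: [-0.3, -0.4, 3.3]
width: 0.0597
gripper_force: 66.1
```

>>> {"fn": "servo_tool", "kwargs": {"moves": [{"dp": [0,0,0],"delta_rot": [0,0,0],"fingers": 0.75},{"dp": [0,0,0],"delta_rot": [0,0,0],"fingers": 0.9},{"dp": [0,0,0],"delta_rot": [0,0,0],"fingers": 1},{"dp": [0,0,0],"delta_rot": [0,0,0],"fingers": 1},{"dp": [0,0,-0.05],"delta_rot": [0,0,0],"fingers": 1}]}}

```text
clock: 28.15
position: [0.5371, 0.0274, 0.086]
ee_rot: [-0.0, 1.0, -0.0, -0.001]
contact_force: [-0.2, -0.0, 0.4]
width: 0.0856
gripper_force: 0.0
```

>>> {"fn": "servo_tool", "kwargs": {"moves": [{"dp": [0,0,-0.12],"delta_rot": [0,0,0],"fingers": 1},{"dp": [0,0,-0.2],"delta_rot": [0,0,0],"fingers": 1},{"dp": [0,0,-0.2],"delta_rot": [0,0,0],"fingers": 1},{"dp": [0,0,-0.2],"delta_rot": [0,0,0],"fingers": 1},{"dp": [0,0,0],"delta_rot": [0,0,0],"fingers": 1}]}}

```text
clock: 28.65
position: [0.5411, 0.0272, 0.2374]
ee_rot: [0.001, 1.0, 0.0, 0.007]
contact_force: [1.3, 0.5, -0.7]
width: 0.0853
gripper_force: 0.0
```

```bash
python3 tray.py w9.png; python3 brass.py 2>/dev/null
```

```text
28.65 [0.5411 0.0272 0.2374] [179.93  -0.77   0.  ] [ 1.3  0.5 -0.7] 0.08525063423164005 [-0.08  0.27  1.69 -0.    1.17  1.49]
tab 624 [array([0.4851, 0.0274]), array([0.0353, 0.0103]), np.float64(88.9704)] 0.0775
sides 1143 [array([0.5271, 0.0271]), array([0.0951, 0.0601]), np.float64(0.015)] 0.0438
all 3373 [array([0.5445, 0.0272]), array([0.1299, 0.0602]), np.float64(0.0075)] 0.0436
brass 757 [0.52  0.315 0.014]
28.7 [0.5396 0.0273 0.2345] tool z tilt 0.47 [ 0.2  0.5 -0.1] 0.08540241888167269 0.0 [-0.08  0.27  1.69 -0.    1.17  1.49]
wrist 769 [ 21. 208.] [0.52  0.315 0.013]
top 33 [177. 206.] [0.525 0.319 0.013]
top 34 [183. 205.] [0.527 0.302 0.013]
top 33 [172. 209.] [0.517 0.334 0.012]
scene 7 [368. 142.] [0.513 0.329 0.013]
```

The tray is level and centred on the mat at (0.5445, 0.0272), and all three spacers are in the bin. Handing in.

```bash
python3 -c "
from rig import manip; print(manip.sign_off())"
```

```text
the job is handed in; nothing more can be done
None
```

Job handed in at about 28.7 s: the tray stands level and released on the mat and all three spacers are in the bin. On the first try I tipped it nose up to about 39° by mistake; the spacers stayed in, and I levelled it and tipped it nose down to 45°.

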